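# Press the snap lids onto the storage pots and hang the press on its sprung hook

### The arm

A 6-joint arm with a two-finger parallel gripper is mounted at the origin on a cart in front of the work surface, level with it; the furniture and walls round the work are solid. World frame = base frame: x ahead of the robot, y to its left, z up, the work surface at z = 0. Lengths are in m, angles in rad, forces in N, time in s.
With the tool pointing down it reaches from about 0.425 to 0.95 m from the base axis. Payload 14.7 kg.
Tool frame: the origin (TCP) lies on the centre line of the jaws, within the pads' length; the fingertips stand 8 mm ahead of it and the grasp point (between the pads) lies 11 mm behind it; y points along the fingers, x is the direction in which the jaws open and shut, and the axes are right-handed (so a half turn about y gives the same grasp; the last joint's range is limited). The gripper opens to 85 mm and grips with 20 to 120 N. Pads are 22 mm wide; open, the fingers measure 114 mm over their backs; the gripper's body (76 mm by 85 mm) begins 54 mm behind the grasp point. The pads swing forward as they close: fully open they stand 13 mm farther back than shut.
Start: joints at [1.221, 0.48, 1.596, -0, 1.065, -0.047], TCP at [0.194, 0.62, 0.2] pointing down, gripper open.
Joint ranges: [-2.75, 2.75], [-0.82, 2.05], [0.23, 2.67], [-1.56, 4.7], [0.09, 2.69], [-2.92, 2.92]. Speed limits (rad/s): [1.89, 1.89, 2.39, 3.01, 3.01, 3.01].

### API

Orientations are given as a unit quaternion [w, x, y, z].
In Python, from rig import ctrl gives the robot as it stands. Calls block until the motion is done:
- ctrl.movep(position, orientation): joint-space move of the TCP to a pose.
- ctrl.line_to(position, ori=None, feed=0.15): straight line of the TCP; ori=None keeps the orientation; feed is the mean speed in m/s.
- ctrl.move_j(angles): joint-space move.
- ctrl.gripper_to(opening): opening from 0.0 (shut) to 1.0 (fully open); the grip force is fixed at half the most; returns when the fingers have stopped.
- ctrl.wait(seconds).
- ctrl.inverse_kinematics(position, orientation): joint angles nearest the present ones, or None.
- ctrl.get_state(): the state.
- ctrl.read_camera(name): name is "scene" or "top" or "wrist"; returns the picture (480x640x3 uint8, red, green, blue); there is no depth.
- ctrl.camera_info(name): a dict with "vfov" (degrees; the focal length in pixels is half the picture's height over the tangent of half this angle, whatever the lens; pixels are square), "cx", "cy" (the principal point, pixels), "extrinsics" (4x4, takes a point from camera to world coordinates); the wrist camera has in their place "hand_eye" (4x4, takes a point from camera to tool coordinates, whose origin is the TCP and whose axes are the tool frame's). Camera axes: x right, y down, z forward; pixel columns grow to the right and rows downward; lengths in m; the calibration is good to about 2 mm. A picture is of the moment at which its call begins: read the wrist's pose just before it. camera_info takes no time and is no camera call.
A pose or a line that the arm cannot do raises ctrl.IKError and nothing moves.
- ctrl.finish_job(): hands the job in, once; it reports no verdict.
The state is a dict: "time": time; "joint_pos": joint angles; "dq": joint speeds; "tau": joint torques, N m; "eef_pos": TCP position; "orientation": TCP orientation; "ft_force": force on the tool from outside, world axes, zero at the start; "torque": the same for the moment, N m; "width": opening from 0.0 (shut) to 1.0 (fully open).
Only numpy, scipy, OpenCV 4.12 (cv2) and the standard library are available. Lean on these libraries where they do the work, as an engineer would, in place of code of your own. Each camera call takes 0.05 s, during which the arm holds its last target.

### The job

Put every lid that is out on the worktop onto a storage pot of its own, take the lid press from its sprung hook, and push each lid down with it until it clicks fully home under the ball catches and lies level; push lids home with the press, never with the gripper. Then hang the press back by its collar on the forked hook, gently so that the hook is never pulled right down, and let it settle there upright. Leave the salt shaker, the pepper mill and the honey jar alone.

Things in the scene. Friction and masses are not known exactly. Their poses are not given: they have to be found in the camera images.
- lid0: one of up to four alike wooden lids (3 or 4 are out; a missing one reads None): tapered disc 64 mm across (55 at the bottom), 8 mm thick; on it a 14 mm neck and a square knob 18 x 18 mm, sides along the lid's x and y, 14 to 34 mm above the underside. Origin: centre of the underside; z up. About 70 g. Any lid fits any pot.
- lid1: a lid exactly like lid0; may be missing.
- lid2: a lid exactly like lid0; may be missing.
- lid3: a lid exactly like lid0; may be missing.
- pot0 (a point): near, -y one of four white pots, two by two, 92 mm apart, on a fixed wooden carrier. Point: centre of the ledge where a lid lies when home (lid origin here), 45 mm above the worktop; axes along the rows, z up. Mouth 68 mm inside, 76 outside; rim 22 mm above this point. Four sprung balls 13.5 mm above the ledge, on the diagonals, 59 mm apart tip to tip, hold the lid up until pressed.
- pot1 (a point): the near, +y pot, like pot0. A lid set in a pot's mouth rests by its own weight on the four sprung balls, its underside about 14 mm above the ledge (knob top about 48 mm above it); 8 to 15 N straight down on it drives the balls apart and it snaps down onto the ledge.
- pot2 (a point): the far, -y pot, like pot0; same point on its ledge.
- pot3 (a point): the far, +y pot, like pot0; same point on its ledge.
- press: lid press, hanging on the hook at the start. Origin: centre of the foot's underside; going up z: steel ring foot, 52 mm outside, 38 mm inside, recess 30 mm deep (fits over a lid's knob, presses on the disc), to 38 mm; neck 14 mm thick, 38 to 84 mm; square collar 44 mm, 84 to 90 mm; square wooden head 26 x 26 mm, 90 to 134 mm, to grip from above; all squares along its x and y. About 0.4 kg.
- press_collar (a point): centre of the underside of the press's collar, 84 mm above its foot; axes as the press's.
- hook_seat (a point): seat for the collar's underside, midway between two level prongs (8 mm bars, tops at this height, gap 30 mm for the press's neck) along this point's x; open on its -x side, where the tips, 44 mm off, turn up 10 mm above the prong tops; cross bar 50 mm to +x. 170 mm above the worktop when empty; moves with the hook. Post 85 mm to +x, 204 mm high. Lift off and leave to -x; enter from -x, collar above the tips, then lower.
- hook (a joint): how far the sprung hook has dipped, in m: 0 empty at the top; the press hanging free makes it dip 14 to 22 mm, bobbing for a second or two; its stop is at 60 mm, and over 45 mm counts as pulled right down. Spring 200 N/m.
- salt_shaker: glass salt shaker with a grey cap, 44 mm across, 90 mm high; bystander behind the pots, to be left standing where it is. Origin: centre of the underside.
- pepper_mill: dark wooden pepper mill, 58 mm across, 160 mm high; bystander behind the pots, to be left standing where it is. Origin: centre of the underside.
- honey_jar: honey jar with a red screw cap, 58 x 62 mm, 86 mm high; bystander behind the pots, to be left standing where it is. Origin: centre of the underside.
Not all that is in view belongs to the job. What is shaped like the lid2 but green is not meant.

How it is judged:
On the way, in this order (a step that is already met when the one before it is completed fails the run):
1. every lid that is out is pressed home in a pot (((horizontal distance between lid0 and pot0 below 0.006 m and z of lid0 in the frame of pot0 between -0.004 and 0.003 m) or (horizontal distance between lid0 and pot1 below 0.006 m and z of lid0 in the frame of pot1 between -0.004 and 0.003 m) or (horizontal distance between lid0 and pot2 below 0.006 m and z of lid0 in the frame of pot2 between -0.004 and 0.003 m) or (horizontal distance between lid0 and pot3 below 0.006 m and z of lid0 in the frame of pot3 between -0.004 and 0.003 m)) and angle between each of lid0, lid1, lid2, lid3's own z axis and vertical below 0.07 rad and ((horizontal distance between lid1 and pot0 below 0.006 m and z of lid1 in the frame of pot0 between -0.004 and 0.003 m) or (horizontal distance between lid1 and pot1 below 0.006 m and z of lid1 in the frame of pot1 between -0.004 and 0.003 m) or (horizontal distance between lid1 and pot2 below 0.006 m and z of lid1 in the frame of pot2 between -0.004 and 0.003 m) or (horizontal distance between lid1 and pot3 below 0.006 m and z of lid1 in the frame of pot3 between -0.004 and 0.003 m)) and ((horizontal distance between lid2 and pot0 below 0.006 m and z of lid2 in the frame of pot0 between -0.004 and 0.003 m) or (horizontal distance between lid2 and pot1 below 0.006 m and z of lid2 in the frame of pot1 between -0.004 and 0.003 m) or (horizontal distance between lid2 and pot2 below 0.006 m and z of lid2 in the frame of pot2 between -0.004 and 0.003 m) or (horizontal distance between lid2 and pot3 below 0.006 m and z of lid2 in the frame of pot3 between -0.004 and 0.003 m)) and ((horizontal distance between lid3 and pot0 below 0.006 m and z of lid3 in the frame of pot0 between -0.004 and 0.003 m) or (horizontal distance between lid3 and pot1 below 0.006 m and z of lid3 in the frame of pot1 between -0.004 and 0.003 m) or (horizontal distance between lid3 and pot2 below 0.006 m and z of lid3 in the frame of pot2 between -0.004 and 0.003 m) or (horizontal distance between lid3 and pot3 below 0.006 m and z of lid3 in the frame of pot3 between -0.004 and 0.003 m))), for 0.2 s.
2. the press hangs on the sprung hook, released and settled (distance between press_collar and hook_seat below 0.016 m and z of press_collar in the frame of hook_seat above -0.003 m and value of joint hook between 0.008 and 0.032 m and angle between press's own z axis and vertical below 0.15 rad and contact force between the fingers and press below 0.2 N and velocity of joint hook between -0.006 and 0.006 m/s and linear speed of press below 0.01 m/s), for 0.5 s.
At the end, for the whole second after the job is handed in: Every lid lies home in its own pot: within 3 mm of the ledge, 6 mm of the pot centre, level within 4 degrees. The press hangs by its collar on the hook (within 16 mm of the seat point), upright within 8 degrees, released and at rest; the hook is still, dipped 8 to 32 mm (all of step 1 and all of step 2); the robot touches nothing.
It fails at once if a lid is pushed home with the gripper instead of the press (gripper presses on a lid that is down past the catches in a pot) ((((horizontal distance between lid0 and pot0 below 0.012 m and z of lid0 in the frame of pot0 between -0.004 and 0.009 m) or (horizontal distance between lid0 and pot1 below 0.012 m and z of lid0 in the frame of pot1 between -0.004 and 0.009 m) or (horizontal distance between lid0 and pot2 below 0.012 m and z of lid0 in the frame of pot2 between -0.004 and 0.009 m) or (horizontal distance between lid0 and pot3 below 0.012 m and z of lid0 in the frame of pot3 between -0.004 and 0.009 m)) and contact force between any of the fingers, the arm and lid0 above 2 N) or (((horizontal distance between lid1 and pot0 below 0.012 m and z of lid1 in the frame of pot0 between -0.004 and 0.009 m) or (horizontal distance between lid1 and pot1 below 0.012 m and z of lid1 in the frame of pot1 between -0.004 and 0.009 m) or (horizontal distance between lid1 and pot2 below 0.012 m and z of lid1 in the frame of pot2 between -0.004 and 0.009 m) or (horizontal distance between lid1 and pot3 below 0.012 m and z of lid1 in the frame of pot3 between -0.004 and 0.009 m)) and contact force between any of the fingers, the arm and lid1 above 2 N) or (((horizontal distance between lid2 and pot0 below 0.012 m and z of lid2 in the frame of pot0 between -0.004 and 0.009 m) or (horizontal distance between lid2 and pot1 below 0.012 m and z of lid2 in the frame of pot1 between -0.004 and 0.009 m) or (horizontal distance between lid2 and pot2 below 0.012 m and z of lid2 in the frame of pot2 between -0.004 and 0.009 m) or (horizontal distance between lid2 and pot3 below 0.012 m and z of lid2 in the frame of pot3 between -0.004 and 0.009 m)) and contact force between any of the fingers, the arm and lid2 above 2 N) or (((horizontal distance between lid3 and pot0 below 0.012 m and z of lid3 in the frame of pot0 between -0.004 and 0.009 m) or (horizontal distance between lid3 and pot1 below 0.012 m and z of lid3 in the frame of pot1 between -0.004 and 0.009 m) or (horizontal distance between lid3 and pot2 below 0.012 m and z of lid3 in the frame of pot2 between -0.004 and 0.009 m) or (horizontal distance between lid3 and pot3 below 0.012 m and z of lid3 in the frame of pot3 between -0.004 and 0.009 m)) and contact force between any of the fingers, the arm and lid3 above 2 N)).
It fails at once if the sprung hook is pulled right down (more than 45 mm) (value of joint hook above 0.045 m).
It fails at once if a bystander is knocked over or shifted more than 4 cm (distance of any of salt_shaker, pepper_mill, honey_jar from where it was at the start of the episode above 0.04 m or angle between any of salt_shaker, pepper_mill, honey_jar's own z axis and vertical above 0.5 rad).
Of lid0, lid1, lid2, lid3 only 3 to 4 are there at a start; the rules pass over those that are not, and their reading is None.
At some moment in a run one of lid0, lid1, lid2, lid3 may be knocked a few centimetres aside while the robot is not near it.
It also fails if it takes over 200 s, if anything falls off the work surface, if the arm or the gripper's body presses on something with over 40 N, if the wrist force passes 120 N, or if a joint passes its speed limit or range.

## Working session

There is one attempt and no reset: what is moved stays moved. The work goes in short steps, each a Python script; the robot and the scene stay as the last script left them, time stands still between calls to the robot, and variables do not carry over. Pictures are saved under pics/ and viewed, and the job is handed in when it is done.

```bash
ls -la; mkdir -p pics; python3 - <<'E'
from rig import ctrl
import cv2,numpy as np
np.set_printoptions(precision=4,suppress=True)
s=ctrl.get_state();print(s)
for n in("scene","top","wrist"):
    print(n,ctrl.camera_info(n))
    cv2.imwrite(f"pics/{n}0.png",ctrl.read_camera(n)[:,:,::-1])
E
```

```text
total 12
drwxr-xr-x  3 agent agent 4096 Dec  6 20:22 .
drwxr-xr-x 23 root  root  4096 Dec  6 20:22 ..
drwxr-xr-x  2 agent agent 4096 Dec  6 20:22 pics
{'time': 0.0, 'joint_pos': array([ 1.2214,  0.4808,  1.5969, -0.    ,  1.0651, -0.0466]), 'dq': array([-0.    , -0.0001, -0.0022,  0.0022,  0.0003,  0.0008]), 'tau': array([ -0.0021, -95.0667, -43.016 ,  -0.0004,   0.0128,   0.    ]), 'eef_pos': array([0.1936, 0.62  , 0.1996]), 'orientation': array([-0.5694,  0.5699,  0.4185, -0.4192]), 'ft_force': array([-0.7777,  0.1939,  0.0887]), 'torque': array([ 0.0241, -0.0035, -0.0279]), 'width': 1.0025340079131466}
scene {'vfov': 53.13396317301015, 'cx': 320.6866324586538, 'cy': 238.32450599756754, 'extrinsics': array([[-0.6   , -0.5832,  0.5476,  0.1377],
       [-0.7997,  0.4207, -0.4283,  0.3182],
       [ 0.0195, -0.6949, -0.7188,  0.7104],
       [ 0.    ,  0.    ,  0.    ,  1.    ]])}
top {'vfov': 52.10348713077697, 'cx': 312.11178783018977, 'cy': 233.75319251171925, 'extrinsics': array([[ 0.0275, -0.987 ,  0.1586,  0.428 ],
       [-0.9996, -0.0278,  0.0002, -0.0346],
       [ 0.0042, -0.1586, -0.9873,  1.1326],
       [ 0.    ,  0.    ,  0.    ,  1.    ]])}
wrist {'vfov': 60.49820130231133, 'cx': 319.22705631345286, 'cy': 235.80325242575742, 'hand_eye': array([[ 1.    ,  0.0005,  0.0005, -0.0005],
       [-0.0003, -0.2874,  0.9578, -0.1741],
       [ 0.0006, -0.9578, -0.2874,  0.0715],
       [ 0.    ,  0.    ,  0.    ,  1.    ]])}
```

View pics/scene0.png

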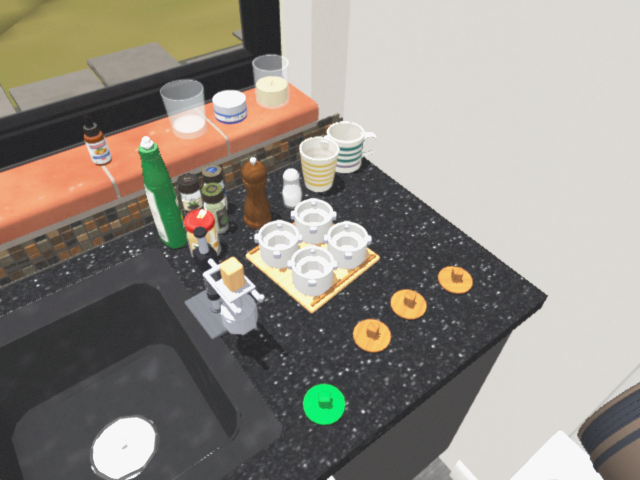

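View pics/top0.png

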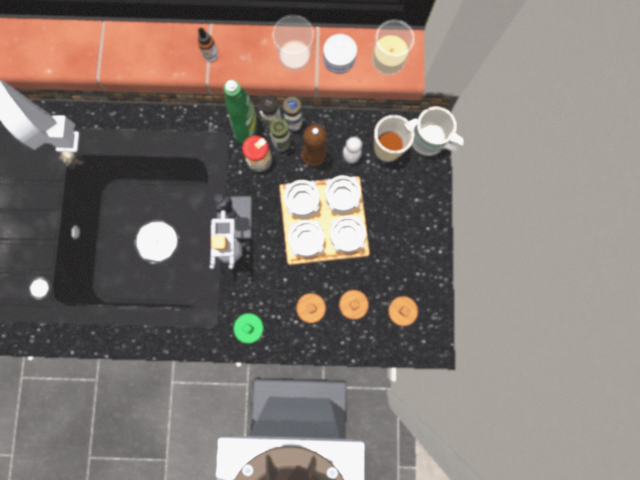

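View pics/wrist0.png

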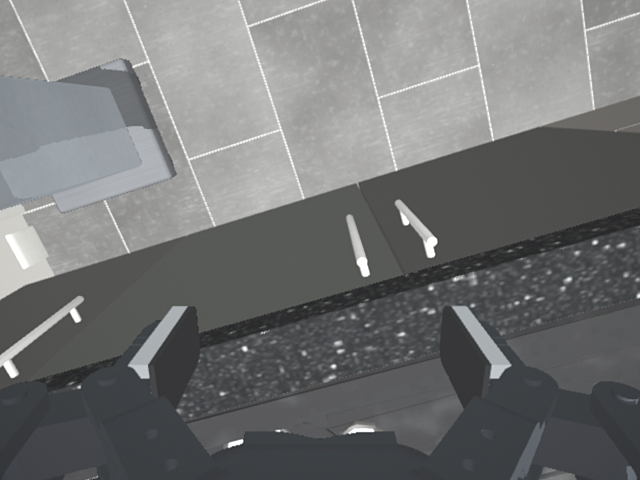

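```bash
cat > h.py <<'E'
import numpy as np, cv2
from rig import ctrl
from scipy.spatial.transform import Rotation as R
np.set_printoptions(precision=4,suppress=True)
def Rq(q): q=np.asarray(q); return R.from_quat([q[1],q[2],q[3],q[0]])
def qd(yaw):
    # tool y down, tool x at angle yaw in the world plane
    x=np.array([np.cos(yaw),np.sin(yaw),0]); y=np.array([0,0,-1.]); z=np.cross(x,y)
    q=R.from_matrix(np.c_[x,y,z]).as_quat(); return np.array([q[3],q[0],q[1],q[2]])
def cam(name):
    ci=ctrl.camera_info(name); f=240/np.tan(np.radians(ci['vfov']/2))
    if name=='wrist':
        s=ctrl.get_state(); T=np.eye(4); T[:3,:3]=Rq(s['orientation']).as_matrix(); T[:3,3]=s['eef_pos']
        E=T@ci['hand_eye']
    else: E=ci['extrinsics']
    im=np.ascontiguousarray(ctrl.read_camera(name)[:,:,::-1])
    return im,(f,ci['cx'],ci['cy'],E)
def ray(c,u,v):
    f,cx,cy,E=c; d=E[:3,:3]@np.array([(u-cx)/f,(v-cy)/f,1]); return E[:3,3],d/np.linalg.norm(d)
def onz(c,u,v,z):
    o,d=ray(c,u,v); return o+d*(z-o[2])/d[2]
def proj(c,p):
    f,cx,cy,E=c; q=E[:3,:3].T@(np.asarray(p)-E[:3,3]); return np.array([cx+f*q[0]/q[2],cy+f*q[1]/q[2]])
def tri(c1,p1,c2,p2):
    o1,d1=ray(c1,*p1);o2,d2=ray(c2,*p2)
    A=np.c_[d1,-d2]; t=np.linalg.lstsq(A,o2-o1,rcond=None)[0]
    a=o1+t[0]*d1;b=o2+t[1]*d2; return (a+b)/2,np.linalg.norm(a-b)
def st():
    s=ctrl.get_state(); print('t',round(s['time'],2),'p',s['eef_pos'],'ft',s['ft_force'],'w',round(s['width'],3)); return s
E
python3 - <<'E'
from h import *
for n in('top','scene'):
    im,c=cam(n)
    hsv=cv2.cvtColor(im,cv2.COLOR_BGR2HSV)
    m=cv2.inRange(hsv,(8,150,100),(22,255,255))
    k,l,s,ce=cv2.connectedComponentsWithStats(m)
    for i in range(1,k):
        if s[i,4]>60: print(n,s[i],ce[i],onz(c,*ce[i],.006))
    cr={'top':(190,130,240,210),'scene':(170,180,320,240)}[n]
    x,y,w,h=cr
    cv2.imwrite(f'pics/{n}_crop.png',cv2.resize(im[y:y+h,x:x+w],None,fx=2.5,fy=2.5,interpolation=cv2.INTER_CUBIC))
E
```

```text
top [307 127  18  17  90] [313.9889 135.9444] [ 0.8469 -0.0324  0.006 ]
top [380 133  22  17 283] [390.8763 140.8693] [ 0.8399 -0.217   0.006 ]
scene [ 84 132  19  11  99] [ 93.6263 138.2121] [1.2891 0.1517 0.006 ]
scene [242 161  23  19 289] [252.7647 170.045 ] [ 0.947 -0.106  0.006]
scene [245 201  19  26 196] [250.9898 213.2959] [ 0.8212 -0.0252  0.006 ]
scene [450 267  14  17 106] [456.2925 275.2264] [ 0.4438 -0.2532  0.006 ]
scene [403 293  14  16 106] [410.0094 301.4057] [ 0.4514 -0.1376  0.006 ]
scene [366 325  15  16 118] [372.7034 332.9831] [ 0.4409 -0.0383  0.006 ]
```

View pics/top_crop.png

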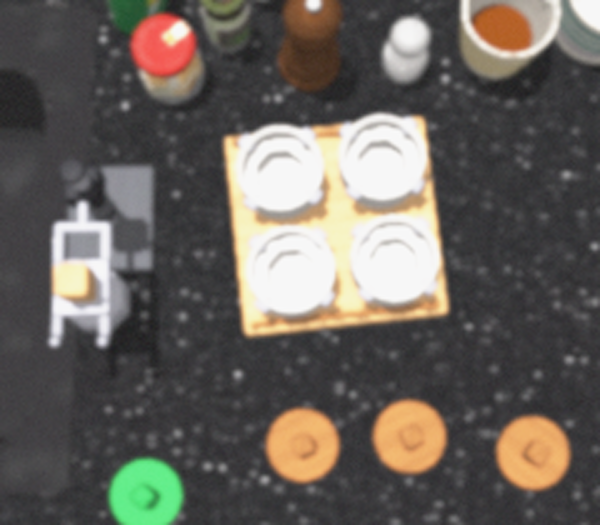

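View pics/scene_crop.png

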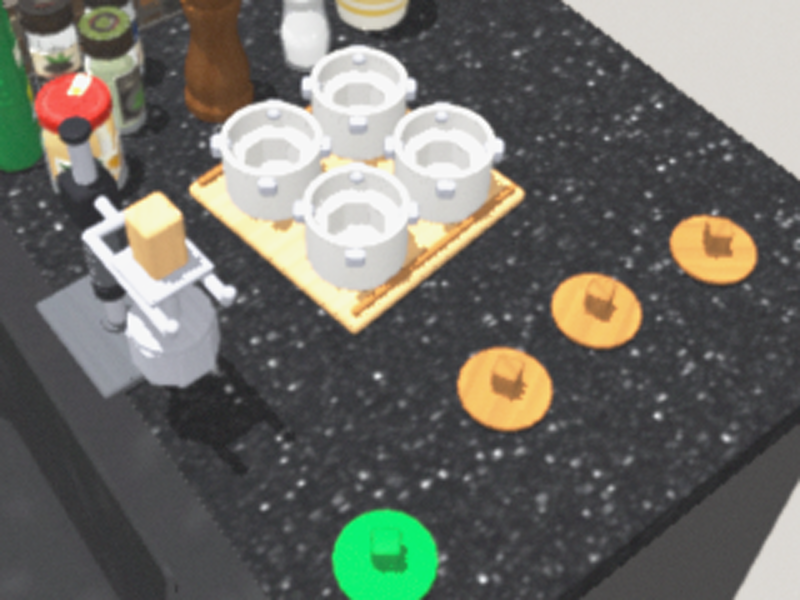

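```bash
python3 - <<'E'
from h import *
im,c=cam('top')
hsv=cv2.cvtColor(im,cv2.COLOR_BGR2HSV)
m=cv2.inRange(hsv,(5,90,80),(25,255,255)); m[:250]=0
k,l,s,ce=cv2.connectedComponentsWithStats(m)
for i in range(1,k):
    if s[i,4]>100: print(s[i],ce[i],onz(c,*ce[i],.008))
for p in [(302,199),(343,194),(306,240),(347,237)]: print('pot',onz(c,*p,.067))
# press head top: top + scene
im2,c2=cam('scene')
print('head',tri(c,(218.5,241),c2,(232,261+0)))
print('bystanders',onz(c,257,150,.086),onz(c,315,130,.16),onz(c,353,146,.09))
for x,y in [(.6,-.05),(.62,-.05),(.55,.05),(.6,.2),(.45,-.2)]:
  for a in (-90,0,90,180):
    print(x,y,a,ctrl.inverse_kinematics([x,y,.3],qd(np.radians(a))))
E
```

```text
[286 250  84  15 565] [326.931  256.7434] [ 0.556 -0.07   0.008]
[339 289  30  31 745] [353.4174 304.1919] [ 0.4495 -0.1325  0.008 ]
[296 293  30  31 740] [310.5338 307.6649] [ 0.4391 -0.0355  0.008 ]
[388 296  31  31 749] [402.8278 310.713 ] [ 0.438  -0.2446  0.008 ]
pot [ 0.6768 -0.0098  0.067 ]
pot [ 0.6908 -0.1007  0.067 ]
pot [ 0.5849 -0.0214  0.067 ]
pot [ 0.5941 -0.1112  0.067 ]
head (array([0.5581, 0.1439, 0.2065]), np.float64(0.0011057333578294822))
bystanders [0.7808 0.093  0.086 ] [ 0.8026 -0.0344  0.16  ] [ 0.7949 -0.1195  0.09  ]
0.6 -0.05 -90 [-0.1335  0.3291  1.5832 -0.      1.2293  1.4373]
0.6 -0.05 0 [-0.1335  0.3291  1.5832 -0.      1.2293 -0.1335]
0.6 -0.05 90 [-0.1335  0.3291  1.5832 -0.      1.2293 -1.7043]
0.6 -0.05 180 None
0.62 -0.05 -90 [-0.1292  0.3598  1.5374 -0.      1.2444  1.4416]
0.62 -0.05 0 [-0.1292  0.3598  1.5374 -0.      1.2444 -0.1292]
0.62 -0.05 90 [-0.1292  0.3598  1.5374 -0.      1.2444 -1.7   ]
0.62 -0.05 180 None
0.55 0.05 -90 [ 0.0358  0.2525  1.6922 -0.      1.1969  1.6066]
0.55 0.05 0 [ 0.0358  0.2525  1.6922 -0.      1.1969  0.0358]
0.55 0.05 90 [ 0.0358  0.2525  1.6922 -0.      1.1969 -1.535 ]
0.55 0.05 180 None
0.6 0.2 -90 [ 0.2738  0.376   1.5128 -0.      1.2528  1.8446]
0.6 0.2 0 [ 0.2738  0.376   1.5128 -0.      1.2528  0.2738]
0.6 0.2 90 [ 0.2738  0.376   1.5128 -0.      1.2528 -1.297 ]
0.6 0.2 180 [ 0.2738  0.376   1.5128 -0.      1.2528 -2.8678]
0.45 -0.2 -90 [-0.4798  0.1596  1.8135 -0.      1.1685  1.091 ]
0.45 -0.2 0 [-0.4798  0.1596  1.8135 -0.      1.1685 -0.4798]
0.45 -0.2 90 [-0.4798  0.1596  1.8135 -0.      1.1685 -2.0506]
0.45 -0.2 180 [-0.4798  0.1596  1.8135 -0.      1.1685  2.6618]
```

```bash
python3 - <<'E'
from h import *
ctrl.movep([.57,-.11,.25],qd(np.pi/2)); st()
im,c=cam('wrist'); cv2.imwrite('pics/w1.png',im)
ctrl.movep([.74,-.0,.27],qd(np.pi/2)); st()
im,c=cam('wrist'); cv2.imwrite('pics/w2.png',im)
E
```

```text
t 3.24 p [ 0.5701 -0.1094  0.2499] ft [-0.6871 -0.6383  0.8427] w 1.0
t 4.12 p [ 0.7395 -0.      0.2695] ft [ 0.6305  0.3906 -0.6723] w 0.997
```

View pics/w1.png

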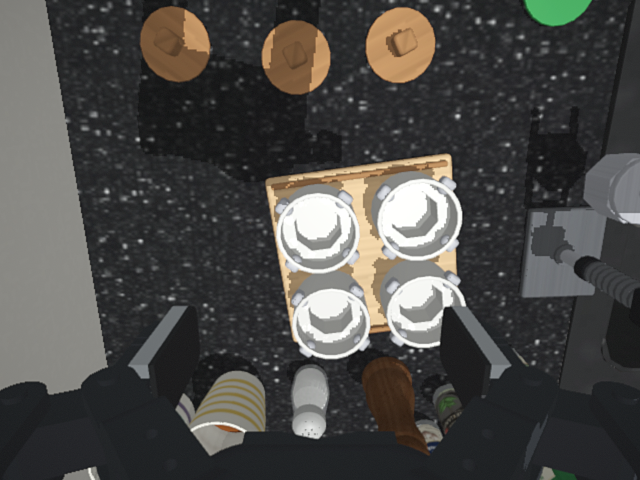

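View pics/w2.png

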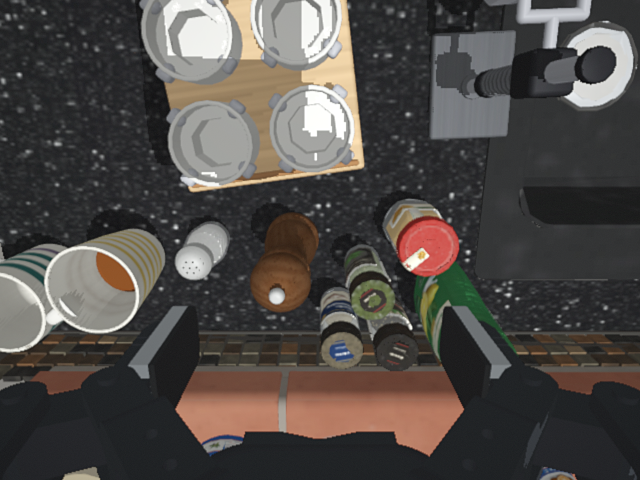

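```bash
cat >> h.py <<'E'
def circ(P,c0,r0,tol,fixr=False,it=10):
    from scipy.optimize import least_squares
    c0=np.array(c0[:2],float); 
    for i in range(it):
        t=tol*max(1,3-i); d=np.hypot(*(P-c0).T); Q=P[abs(d-r0)<t]
        if len(Q)<20: return c0,0,0
        if fixr: c0=least_squares(lambda x:np.hypot(*(Q-x).T)-r0,c0,loss='soft_l1',f_scale=.0005).x; r=r0
        else:
            s=least_squares(lambda x:np.hypot(*(Q-x[:2]).T)-x[2],[*c0,r0],loss='soft_l1',f_scale=.0005).x; c0=s[:2]; r=s[2]
    return c0,r,len(Q)
def edges(im,c,z,lo=60,hi=150):
    e=cv2.Canny(cv2.GaussianBlur(im,(3,3),0),lo,hi); v,u=np.nonzero(e); 
    f,cx,cy,E=c; d=E[:3,:3]@np.array([(u-cx)/f,(v-cy)/f,np.ones(len(u))]); o=E[:3,3]
    return (o[:,None]+d*(z-o[2])/d[2])[:2].T
E
python3 - <<'E'
from h import *
ctrl.movep([.66,-.06,.2],qd(np.pi/2)); st()
im,c=cam('wrist'); cv2.imwrite('pics/w3.png',im)
P=edges(im,c,.067)
G={0:(.594,-.111),1:(.585,-.021),2:(.691,-.101),3:(.677,-.010)}
ce={}
for k,g in G.items():
    for r0 in(.038,.034):
        q=circ(P,g,r0,.0015); print(k,r0,q)
    ce[k]=circ(P,g,.038,.0015)[0]
print([np.linalg.norm(ce[a]-ce[b])for a,b in((0,1),(2,3),(0,2),(1,3),(0,3),(1,2))])
for a,b in((0,2),(1,3)): d=ce[b]-ce[a]; print(np.degrees(np.arctan2(d[1],d[0])))
for a,b in((0,1),(2,3)): d=ce[b]-ce[a]; print(np.degrees(np.arctan2(d[1],d[0])))
E
```

```text
t 4.72 p [ 0.6592 -0.0612  0.2005] ft [ 0.5692 -0.2392  0.9918] w 0.998
0 0.038 (array([ 0.5961, -0.1102]), np.float64(0.0379982040501036), 208)
0 0.034 (array([ 0.5965, -0.1104]), np.float64(0.03410307246406168), 182)
1 0.038 (array([ 0.5869, -0.0213]), np.float64(0.03787456088451413), 290)
1 0.034 (array([ 0.5864, -0.0209]), np.float64(0.0337345093675171), 286)
2 0.038 (array([ 0.691 , -0.1007]), np.float64(0.03793231961646198), 232)
2 0.034 (array([ 0.6949, -0.0988]), np.float64(0.03392441787106626), 314)
3 0.038 (array([ 0.6784, -0.01  ]), np.float64(0.03800630219658497), 225)
3 0.034 (array([ 0.679 , -0.0093]), np.float64(0.03427235639007414), 211)
[np.float64(0.0894003620115438), np.float64(0.09153806739661406), np.float64(0.09533716212421178), np.float64(0.09224390968267022), np.float64(0.1296915668267669), np.float64(0.13090391428055737)]
5.727669203732298
7.016601627092118
95.90996474011446
97.85694427493564
```

View pics/w3.png

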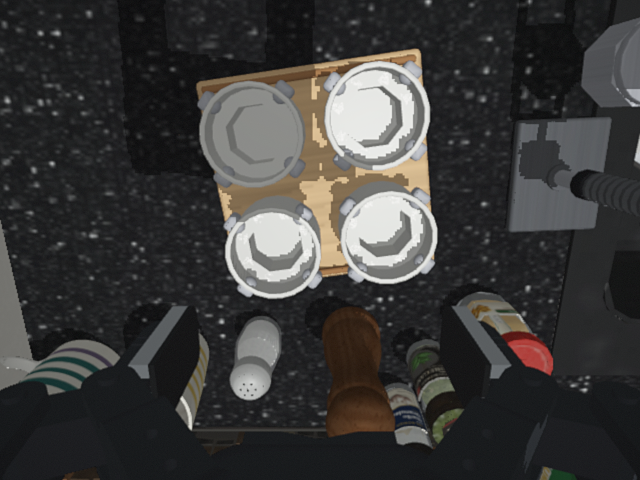

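```bash
cat >> h.py <<'E'
def grid(P,cen,yaw,tol=.0015):
    from scipy.optimize import least_squares
    B=np.array([[-.046,-.046],[-.046,.046],[.046,-.046],[.046,.046]])
    x=np.array([*cen,yaw])
    C=lambda x:x[:2]+B@np.array([[np.cos(x[2]),-np.sin(x[2])],[np.sin(x[2]),np.cos(x[2])]]).T
    for i in range(12):
        t=tol*max(1,3-i*.5); cs=C(x); D=np.hypot(P[:,None,0]-cs[:,0],P[:,None,1]-cs[:,1]); j=D.argmin(1); d=D.min(1)
        k=abs(d-.038)<t; Q=P[k]; jj=j[k]
        f=lambda x:np.hypot(*(Q-C(x)[jj]).T)-.038
        x=least_squares(f,x,loss='soft_l1',f_scale=.0005).x
    res=f(x); return x,C(x),[ (int((jj==a).sum()),float(np.sqrt(np.mean(res[jj==a]**2))) ) for a in range(4)]
E
python3 - <<'E'
from h import *
G={0:(.594,-.111),1:(.585,-.021),2:(.691,-.101),3:(.677,-.010)}
for p in([.66,-.06,.2],[.64,-.04,.24]):
    ctrl.movep(p,qd(np.pi/2)); ctrl.wait(.4); s=st(); 
    im,c=cam('wrist')
    P=edges(im,c,.067)
    for k,g in G.items(): print(k,*circ(P,g,.038,.0015))
    x,C,r=grid(P,(.637,-.061),.11); print(x,np.degrees(x[2]),r);print(C)
E
```

```text
t 5.42 p [ 0.66 -0.06  0.2 ] ft [ 0.2583 -0.4103 -0.3557] w 0.999
0 [ 0.5962 -0.1102] 0.03798236502378609 156
1 [ 0.5869 -0.0213] 0.03785810188472506 304
2 [ 0.6912 -0.1007] 0.03784376799240348 228
3 [ 0.6783 -0.01  ] 0.03801171803354684 230
[ 0.6391 -0.0618  0.1389] 7.955849901826992 [(168, 0.0008660307640859029), (305, 0.0007568644499397832), (231, 0.0008129984643199922), (227, 0.0007333770367221436)]
[[ 0.6    -0.1137]
 [ 0.5872 -0.0226]
 [ 0.6911 -0.101 ]
 [ 0.6783 -0.0098]]
t 6.19 p [ 0.6399 -0.0402  0.2394] ft [ 0.1512 -0.7102 -0.0174] w 0.996
0 [ 0.5956 -0.1099] 0.037921091521325126 233
1 [ 0.5871 -0.0194] 0.03786948630043187 257
2 [ 0.6911 -0.1008] 0.03793529419725922 207
3 [ 0.6787 -0.0104] 0.0379351248828534 178
[ 0.6388 -0.0586  0.1311] 7.510245620028865 [(219, 0.0008258762322670716), (259, 0.0007838382814227114), (188, 0.0008421624038451919), (183, 0.0007646426986856869)]
[[ 0.5992 -0.1102]
 [ 0.5872 -0.019 ]
 [ 0.6904 -0.0982]
 [ 0.6784 -0.0069]]
```

```bash
python3 - <<'E'
from h import *
im,c=cam('wrist')
e=cv2.Canny(cv2.GaussianBlur(im,(3,3),0),60,150)
o=im.copy(); o[e>0]=(0,0,255)
for g in [(.5956,-.1099),(.5871,-.0194),(.6911,-.1008),(.6787,-.0104)]:
    pts=np.array([proj(c,[g[0]+.038*np.cos(t),g[1]+.038*np.sin(t),.067]) for t in np.linspace(0,6.28,80)])
    cv2.polylines(o,[np.int32(pts*1)],True,(0,255,0),1)
cv2.imwrite('pics/w4.png',cv2.resize(o[20:320,170:470],None,fx=2,fy=2,interpolation=cv2.INTER_NEAREST))
cv2.imwrite('pics/w4r.png',cv2.resize(im[20:320,170:470],None,fx=2,fy=2,interpolation=cv2.INTER_NEAREST))
E
```

```text
(no output)
```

View pics/w4.png

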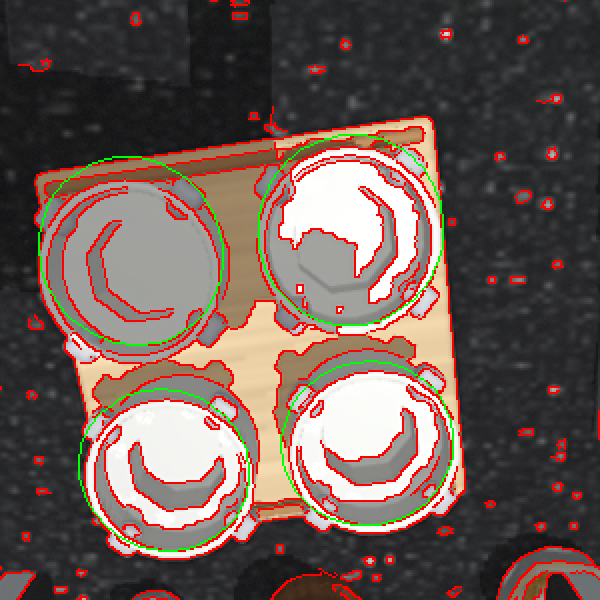

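View pics/w4r.png

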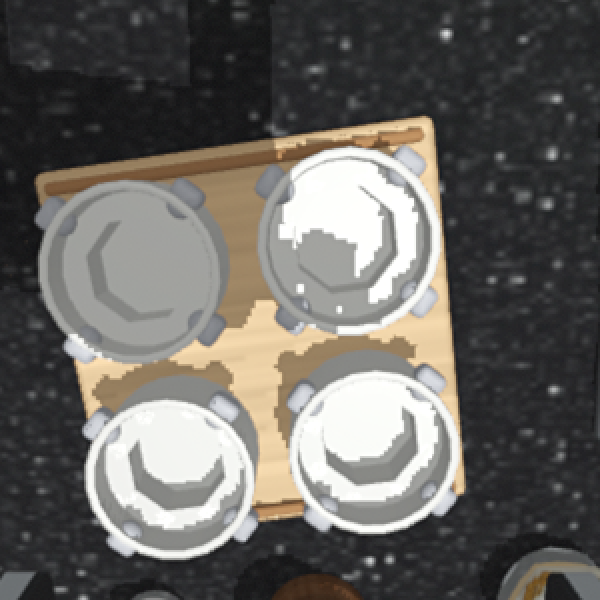

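```bash
cat > pots.py <<'E'
from h import *
def run(im,c,px):
    P=edges(im,c,.067)
    cs=[]
    for u,v in px:
        g=onz(c,u,v,.067)[:2]; q=circ(P,g,.038,.0012); cs.append(q[0]); print('guess',g,'fit',*q)
    cs=np.array(cs); m=cs.mean(0); y=np.arctan2(*(cs[2]+cs[3]-cs[0]-cs[1])[::-1])
    print('pitch',[round(np.linalg.norm(cs[a]-cs[b])*1e3,1)for a,b in((0,1),(2,3),(0,2),(1,3))])
    x,C,r=grid(P,m,y,.0012); print(x,np.degrees(x[2]),r);print(C); return x,C
if __name__=='__main__':
    im,c=cam('wrist'); x,C=run(im,c,[(236.5,155.5),(345,140),(255,260),(357.5,246.5)])
    ctrl.movep([.66,-.06,.2],qd(np.pi/2)); ctrl.wait(.4)
    im,c=cam('wrist'); x,C=run(im,c,[proj(c,[*p,.067]) for p in C])
    o=im.copy()
    for g in C:
      for r in(.034,.038):
        pts=np.array([proj(c,[g[0]+r*np.cos(t),g[1]+r*np.sin(t),.067]) for t in np.linspace(0,6.28,80)])
        cv2.polylines(o,[np.int32(pts*16)],True,(0,255,0),1,cv2.LINE_AA,4)
    cv2.imwrite('pics/w5.png',cv2.resize(o[20:320,170:470],None,fx=2,fy=2,interpolation=cv2.INTER_NEAREST))
    np.save('pots.npy',x)
E
python3 pots.py
```

```text
guess [ 0.6026 -0.1097] fit [ 0.6038 -0.1117] 0.03765197169028867 317
guess [ 0.59   -0.0198] fit [ 0.5912 -0.0206] 0.037671625909987974 308
guess [ 0.6948 -0.0984] fit [ 0.6953 -0.099 ] 0.03779409848230112 282
guess [ 0.6821 -0.007 ] fit [ 0.6824 -0.0076] 0.0377551216163156 279
pitch [np.float64(92.0), np.float64(92.3), np.float64(92.3), np.float64(92.2)]
[ 0.6432 -0.0597  0.1394] 7.989011669530845 [(318, 0.00055558906658144), (312, 0.0005602676052993612), (282, 0.0004752803876687773), (274, 0.0005196600898297433)]
[[ 0.6041 -0.1117]
 [ 0.5913 -0.0206]
 [ 0.6952 -0.0989]
 [ 0.6824 -0.0078]]
guess [ 0.6041 -0.1117] fit [ 0.6038 -0.1117] 0.03760689590927771 381
guess [ 0.5913 -0.0206] fit [ 0.591  -0.0205] 0.037618027015967795 407
guess [ 0.6952 -0.0989] fit [ 0.695 -0.099] 0.037695571902107206 257
guess [ 0.6824 -0.0078] fit [ 0.6823 -0.0076] 0.03765186817436121 333
pitch [np.float64(92.1), np.float64(92.2), np.float64(92.0), np.float64(92.2)]
[ 0.643  -0.0597  0.1384] 7.930874399660548 [(382, 0.0005313086848217925), (403, 0.0005849862457570975), (256, 0.0005130372891667505), (336, 0.000550387493743018)]
[[ 0.6038 -0.1116]
 [ 0.5911 -0.0205]
 [ 0.695  -0.0989]
 [ 0.6823 -0.0078]]
```

View pics/w5.png

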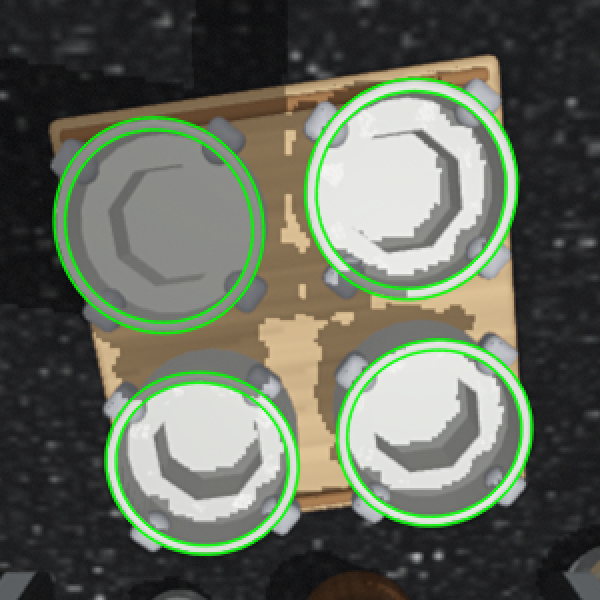

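```bash
cat > lids.py <<'E'
from h import *
def lids(im,c,zt=.008):
    """orange discs: contour -> rays at disc top -> circle"""
    hsv=cv2.cvtColor(im,cv2.COLOR_BGR2HSV)
    m=cv2.inRange(hsv,(4,70,50),(25,255,255)); m=cv2.morphologyEx(m,cv2.MORPH_OPEN,np.ones((5,5)))
    out=[]
    for ct in cv2.findContours(m,cv2.RETR_EXTERNAL,cv2.CHAIN_APPROX_NONE)[0]:
        if cv2.contourArea(ct)<1500: continue
        P=np.array([onz(c,u,v,zt)[:2] for u,v in ct[:,0]])
        (x,y),r=cv2.minEnclosingCircle(P.astype(np.float32))
        q=circ(P,(x,y),.032,.0015)
        if q[2]<20 or len(P)*.6>q[2] or abs(q[1]-.032)>.0015: continue
        u,v=proj(c,[*q[0],zt]); out.append((q[0],q[1],q[2]/len(P),(round(u),round(v))))
    return out
E
python3 - <<'E'
from lids import *
ctrl.movep([.52,-.14,.2],qd(np.pi/2)); ctrl.wait(.4);st()
im,c=cam('wrist'); cv2.imwrite('pics/w6.png',im)
L=lids(im,c)
for l in L: print(l)
tiles=[cv2.resize(im[max(0,v-50):max(0,v-50)+100,max(0,u-50):u+50],(260,260),interpolation=cv2.INTER_CUBIC) for _,_,_,(u,v) in L]
cv2.imwrite('pics/w6t.png',np.hstack(tiles))
E
```

```text
t 8.19 p [ 0.5203 -0.1397  0.1998] ft [ 0.3908 -0.6974 -1.2488] w 0.997
(array([ 0.4497, -0.1321]), np.float64(0.03212044775587758), 1.0, (329, 114))
(array([ 0.4391, -0.0355]), np.float64(0.0322929246497619), 1.0, (444, 101))
(array([ 0.4385, -0.2442]), np.float64(0.03216197272222671), 1.0, (197, 100))
```

View pics/w6.png

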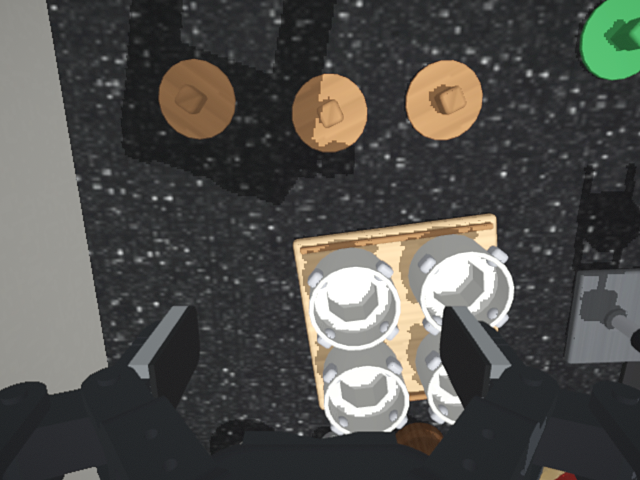

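View pics/w6t.png

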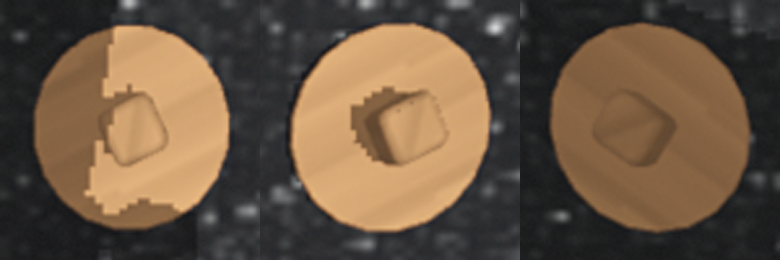

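```bash
python3 - <<'E'
from lids import *
ts=[]
for x,y in[(.4497,-.1321),(.4391,-.0355),(.4385,-.2442)]:
    ctrl.movep([x+.065,y,.1],qd(np.pi/2)); ctrl.wait(.3)
    im,c=cam('wrist'); 
    q=[l for l in lids(im,c) if np.hypot(l[0][0]-x,l[0][1]-y)<.02]
    print(q)
    u,v=map(int,proj(c,[x,y,.034])); v0=max(0,v-40); t=im[v0:v0+80,u-40:u+40]
    print('tile origin',u-40,v0)
    ts.append(cv2.resize(t,(266,266),interpolation=cv2.INTER_CUBIC))
    cv2.imwrite(f'pics/close_{int(-y*1e3)}.png',im)
    # square fit on the knob top
    P=edges(im,c,.034,40,100); d=np.hypot(P[:,0]-x,P[:,1]-y); P=P[d<.016]
    from scipy.optimize import least_squares
    best=None
    for y0 in range(0,90,10):
        def f(s):
            a=s[2]; D=(P-s[:2])@np.array([[np.cos(a),-np.sin(a)],[np.sin(a),np.cos(a)]]); return np.abs(D).max(1)-.009
        r=least_squares(f,[x,y,np.radians(y0)],loss='cauchy',f_scale=.0007)
        if best is None or r.cost<best.cost: best=r
    print('knob',best.x[:2],np.degrees(best.x[2])%90,best.cost,len(P)); 
    k=best.x; a=k[2]
    for b in (ts[-1],):
        cs=[k[:2]+np.array([[np.cos(a),-np.sin(a)],[np.sin(a),np.cos(a)]])@np.array(w)*.009 for w in((1,1),(1,-1),(-1,-1),(-1,1))]
        pp=np.array([(proj(c,[*w,.034])-[u-40,v0]+.5)*266/80 for w in cs]); cv2.polylines(b,[np.int32(pp)],True,(0,255,0),1)
st()
cv2.imwrite('pics/knobs.png',np.hstack(ts))
E
```

```text
[(array([ 0.4496, -0.1323]), np.float64(0.032013024702271416), 1.0, (321, 121))]
tile origin 281 82
knob [ 0.4495 -0.1322] 26.434154037145063 3.170233015236481e-05 161
[(array([ 0.439 , -0.0354]), np.float64(0.03201225819058512), 1.0, (322, 123))]
tile origin 282 84
knob [ 0.439  -0.0353] 23.233756001297778 1.8677912486132482e-05 106
[(array([ 0.4384, -0.2442]), np.float64(0.03201108096054696), 1.0, (319, 123))]
tile origin 279 84
knob [ 0.4382 -0.2442] 53.32579962919394 1.7047296513011208e-05 152
t 11.09 p [ 0.5037 -0.2434  0.1001] ft [ 0.6741 -0.6779 -0.5386] w 1.005
```

View pics/knobs.png

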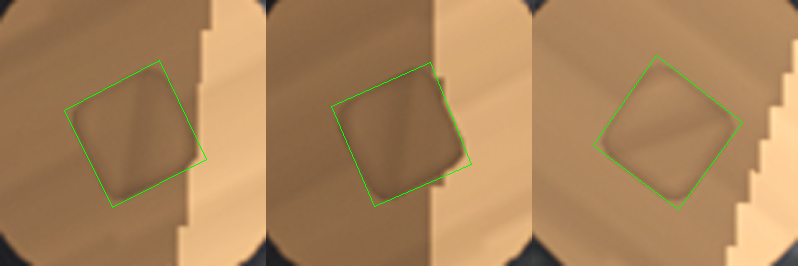

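```bash
cat > pick.py <<'E'
from lids import *
def pick(x,y,yaw):
    q=qd(yaw)
    ctrl.gripper_to(.55)
    ctrl.movep([x,y,.09],q); ctrl.line_to([x,y,.0205],feed=.12); ctrl.wait(.15); st()
    ctrl.gripper_to(0.); s=st()
    ctrl.line_to([x,y,.14],feed=.2)
    return s['width']
def place(x,y,yaw):
    q=qd(yaw)
    ctrl.movep([x,y,.14],q); ctrl.wait(.1); f0=st()['ft_force']
    ctrl.line_to([x,y,.085],feed=.1); ctrl.wait(.2)
    for z in (.084,.083,.082,.081,.0802):
        ctrl.line_to([x,y,z],feed=.03); ctrl.wait(.1)
        s=ctrl.get_state(); df=(s['ft_force']-f0); print(z,df)
        if abs(df[2])>3: break
    ctrl.gripper_to(.5); ctrl.line_to([x,y,.15],feed=.2); st()
E
python3 - <<'E'
from pick import *
C=np.load('pots.npy');B=np.array([[-.046,-.046],[-.046,.046],[.046,-.046],[.046,.046]])
P=C[:2]+B@R.from_euler('z',C[2]).as_matrix()[:2,:2].T; np.save('potc.npy',P); print(P)
yaw=np.radians(53.3)
print(pick(.4382,-.2442,yaw))
cv2.imwrite('pics/p1.png',cam('wrist')[0])
E
```

```text
[[ 0.6038 -0.1116]
 [ 0.5911 -0.0205]
 [ 0.695  -0.0989]
 [ 0.6823 -0.0078]]
t 13.07 p [ 0.4387 -0.2445  0.0212] ft [-0.5701 -0.1651  0.3122] w 0.549
t 13.58 p [ 0.4382 -0.2442  0.0205] ft [-0.4001 -0.3245 -0.4769] w 0.002
0.0022037161101912785
```

View pics/p1.png

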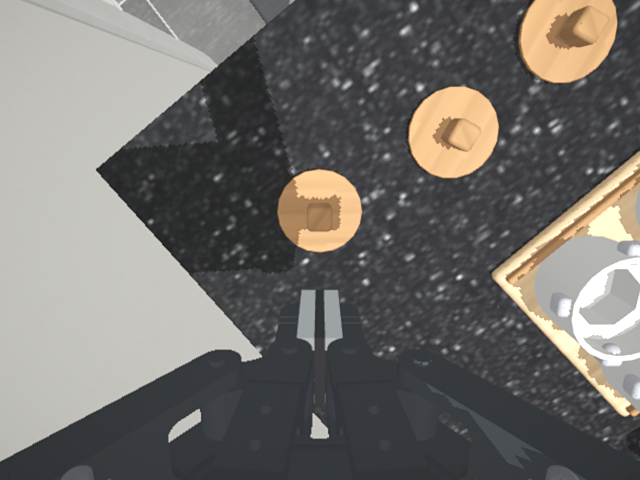

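```bash
python3 - <<'E'
from h import *
s=st()
for n in('scene','top'):
    im,c=cam(n); p=s['eef_pos']; 
    for dz,col in((0,(0,0,255)),(.03,(0,255,0))):
        u=proj(c,p+[0,0,dz]); print(n,dz,u); 
        cv2.circle(im,tuple(np.int32(np.round(u))),2,col,-1)
    u,v=map(int,proj(c,p)); u0=max(0,u-100);v0=max(0,v-100)
    cv2.imwrite(f'pics/g_{n}.png',cv2.resize(im[v0:v0+200,u0:u0+200],None,fx=3,fy=3)); print(u0,v0)
E
```

```text
t 14.38 p [ 0.4375 -0.2437  0.1388] ft [-0.0274  0.2881 -0.7573] w -0.002
scene 0 [472.6865 230.0667]
scene 0.03 [477.1666 217.2422]
372 130
top 0 [414.597  310.6983]
top 0.03 [417.8476 310.639 ]
314 210
```

View pics/g_scene.png

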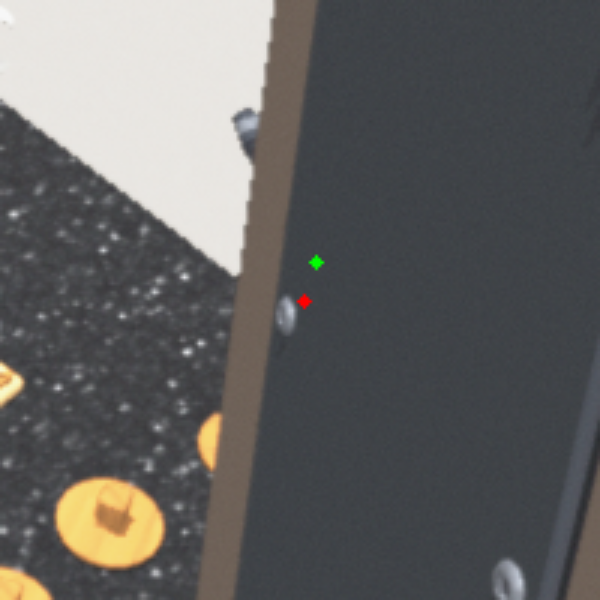

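View pics/g_top.png

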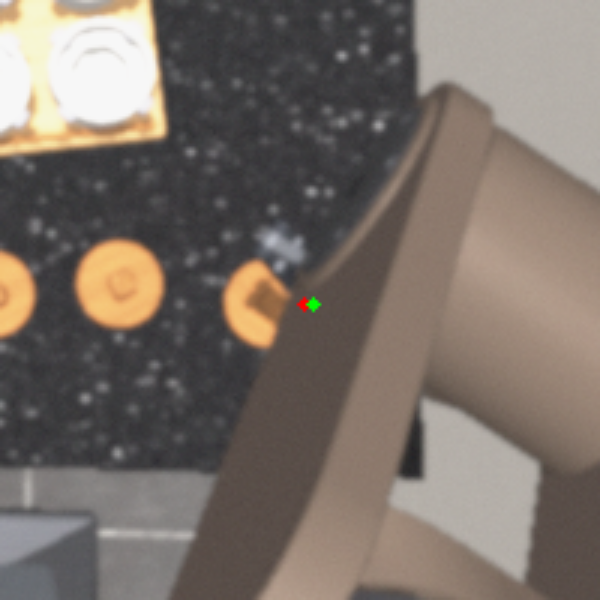

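```bash
python3 - <<'E'
from h import *
ctrl.movep([.53,-.22,.1],qd(np.pi/2)); ctrl.line_to([.53,-.22,.03],feed=.15); ctrl.wait(.3); f0=st()['ft_force']
z=.03
while z>-.05:
    z-=.002; ctrl.line_to([.53,-.22,z],feed=.04); ctrl.wait(.05)
    s=ctrl.get_state(); 
    if abs((s['ft_force']-f0)[2])>4: print('contact',z,s['eef_pos'],s['ft_force']-f0); break
st()
ctrl.line_to([.53,-.22,z+.02])
cv2.imwrite('pics/p2.png',cam('wrist')[0]);st()
E
```

```text
t 15.98 p [ 0.5304 -0.2202  0.0307] ft [-0.2355 -0.3381  0.0651] w 0.001
contact -0.03200000000000003 [ 0.5303 -0.2201 -0.0311] [-3.6512  2.2796 20.3156]
t 25.28 p [ 0.5303 -0.2201 -0.0311] ft [-3.8868  1.9416 20.3807] w -0.002
t 25.62 p [ 0.5302 -0.2201 -0.0119] ft [-0.2851  0.1255 -0.102 ] w -0.006
```

View pics/p2.png

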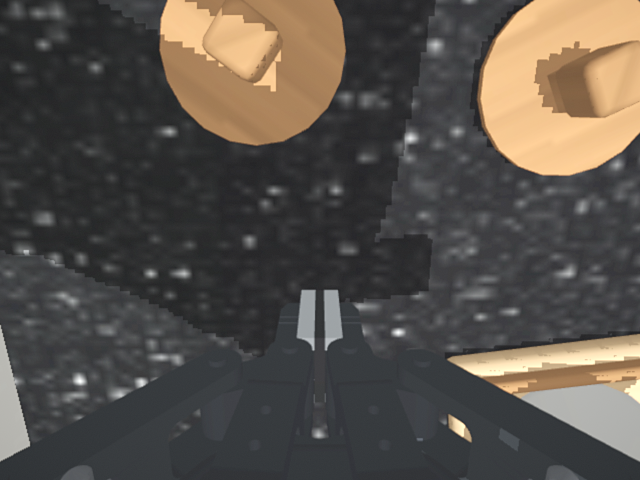

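```bash
cat > pick.py <<'E'
from lids import *
T=.0305   # tip above commanded TCP (measured by touching the table)
def pick(x,y,yaw):
    q=qd(yaw)
    ctrl.gripper_to(.55)
    ctrl.movep([x,y,.075-T],q); ctrl.line_to([x,y,.0125-T],feed=.12); ctrl.wait(.1); st()
    ctrl.gripper_to(0.); s=st()
    ctrl.line_to([x,y,.13-T],feed=.2)
    return s['width']
def place(x,y,yaw):
    q=qd(yaw)
    ctrl.movep([x,y,.13-T],q); ctrl.wait(.1); f0=st()['ft_force']
    ctrl.line_to([x,y,.0765-T],feed=.12); ctrl.wait(.1)
    for z in (.075,.074,.073,.0722,.0715):
        ctrl.line_to([x,y,z-T],feed=.03); ctrl.wait(.05)
        s=ctrl.get_state(); df=(s['ft_force']-f0); print(z,df)
        if abs(df[2])>3: break
    ctrl.gripper_to(.5); ctrl.line_to([x,y,.15-T],feed=.2); st()
E
python3 - <<'E'
from pick import *
yaw=np.radians(53.3)
ctrl.line_to([.53,-.22,.1])
print(pick(.4382,-.2442,yaw))
im,c=cam('wrist');cv2.imwrite('pics/p3.png',im)
E
```

```text
t 28.38 p [ 0.4389 -0.2445 -0.0172] ft [-0.1253  0.3589  0.5864] w 0.549
t 28.76 p [ 0.4386 -0.2444 -0.0173] ft [-1.2288  0.9082 12.3941] w 0.192
0.19214896311451088
```

View pics/p3.png

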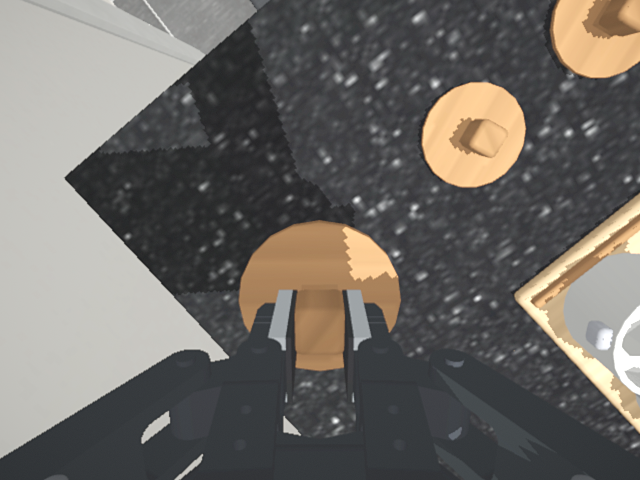

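```bash
python3 - <<'E'
from pick import *
P=np.load('potc.npy'); yaw=np.radians(53.3)
place(*P[2],yaw)
ctrl.movep([.60,-.1,.2-T],qd(np.pi/2)); ctrl.wait(.3)
im,c=cam('wrist');cv2.imwrite('pics/p4.png',im); st()
for l in lids(im,c): print(l)
for l in lids(im,c,.067): print(l)
E
```

```text
t 30.78 p [ 0.6938 -0.1002  0.0994] ft [ 0.0453 -1.2176 -0.6367] w 0.193
0.075 [-0.6896  1.4947 -1.0933]
0.074 [ 0.5966  0.9932 -0.5513]
0.073 [ 0.544   1.2791 -1.0766]
0.0722 [-0.1546  0.421   1.526 ]
0.0715 [0.4142 1.2411 3.3805]
t 33.88 p [ 0.6951 -0.0989  0.1201] ft [-0.5573  0.5599 -1.0576] w 0.499
t 34.94 p [ 0.6002 -0.0999  0.169 ] ft [-0.626  -0.1491  1.2696] w 0.503
(array([ 0.45  , -0.1324]), np.float64(0.031867658692463205), 0.6111111111111112, (276, -1))
(array([ 0.6947, -0.099 ]), np.float64(0.031747507473243806), 1.0, (321, 341))
```

View pics/p4.png

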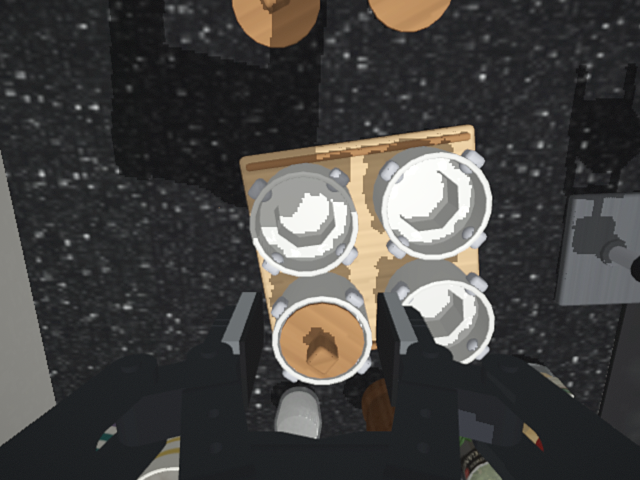

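```bash
cat >> pick.py <<'E'
from scipy.optimize import least_squares
def knob(im,c,x,y):
    P=edges(im,c,.034,40,100); P=P[np.hypot(P[:,0]-x,P[:,1]-y)<.016]; best=None
    def f(s):
        a=s[2]; D=(P-s[:2])@np.array([[np.cos(a),-np.sin(a)],[np.sin(a),np.cos(a)]]); return np.abs(D).max(1)-.009
    for y0 in range(0,90,10):
        r=least_squares(f,[x,y,np.radians(y0)],loss='cauchy',f_scale=.0007)
        if best is None or r.cost<best.cost: best=r
    return best.x[:2],np.degrees(best.x[2])%90,best.cost
def relook(x,y):
    ctrl.movep([x+.065,y,.1],qd(np.pi/2)); ctrl.wait(.3)
    im,c=cam('wrist'); L=lids(im,c); print(L)
    l=min(L,key=lambda l:np.hypot(l[0][0]-x,l[0][1]-y))[0]; k=knob(im,c,*l); print('knob',k); return l,k
E
python3 - <<'E'
from pick import *
P=np.load('potc.npy')
l,k=relook(.4496,-.1323)
if np.hypot(*(l-[.4496,-.1323]))<.003 and abs(k[1]-26.4)<4:
    yaw=np.radians(26.4)
    w=pick(*l,yaw); print(w)
    if .15<w<.25: place(*P[0],yaw)
E
```

```text
[(array([ 0.4496, -0.1322]), np.float64(0.0320331271482895), 1.0, (321, 122)), (array([ 0.439 , -0.0356]), np.float64(0.032237494500048904), 1.0, (477, 104))]
knob (array([ 0.4495, -0.1322]), np.float64(25.56164393340393), np.float64(3.399244100044459e-05))
t 37.85 p [ 0.4502 -0.1324 -0.0173] ft [ 0.1457  0.0138 -0.4194] w 0.55
t 38.24 p [ 0.45   -0.1323 -0.0173] ft [-1.1941  0.5944 13.1748] w 0.195
0.19502088815480623
t 39.75 p [ 0.6023 -0.1116  0.0984] ft [-0.0199  0.2221  0.1085] w 0.191
0.075 [ 0.8976  0.101  -0.7365]
0.074 [-0.748   0.2903 -1.6695]
0.073 [ 0.2076 -0.4253 -1.0463]
0.0722 [-1.5905 -1.1998 -0.1179]
0.0715 [-0.7994 -1.6272  1.9753]
t 42.86 p [ 0.604  -0.1117  0.1199] ft [-0.4471  0.6872  0.0133] w 0.502
```

```bash
python3 - <<'E'
from pick import *
P=np.load('potc.npy')
l,k=relook(.439,-.0355)
if np.hypot(*(l-[.439,-.0355]))<.003 and abs(k[1]-23.2)<4:
    yaw=np.radians(23.2)
    w=pick(*l,yaw); print(w)
    if .15<w<.25: place(*P[1],yaw)
    ctrl.movep([.63,-.06,.17],qd(np.pi/2)); ctrl.wait(.3)
    im,c=cam('wrist');cv2.imwrite('pics/p5.png',im); st()
    for l in lids(im,c,.067): print(l)
E
```

```text
[(array([ 0.4391, -0.0354]), np.float64(0.03201124401544745), 1.0, (321, 123))]
knob (array([ 0.4391, -0.0354]), np.float64(23.516104698501756), np.float64(2.4781067863491447e-05))
t 46.28 p [ 0.4397 -0.0355 -0.0173] ft [-1.0558  0.7967  1.6965] w 0.551
t 46.67 p [ 0.4396 -0.0355 -0.0173] ft [-1.1806  0.3363 14.7409] w 0.193
0.19256564783052912
t 48.17 p [ 0.5895 -0.0205  0.0984] ft [-0.3215  0.5612  0.2423] w 0.198
0.075 [-0.3388 -0.3464 -1.1555]
0.074 [ 0.5013 -0.5458 -0.9728]
0.073 [ 0.8447 -1.0307 -0.6082]
0.0722 [-0.9663 -0.6687  0.7674]
0.0715 [-1.5324 -1.6655  1.2585]
t 51.28 p [ 0.5913 -0.0205  0.1199] ft [ 0.1239 -0.1519 -0.1264] w 0.5
t 52.8 p [ 0.6299 -0.0599  0.17  ] ft [-0.5121  0.9136 -0.5174] w 0.499
(array([ 0.6948, -0.0989]), np.float64(0.031590843646069657), 0.6727272727272727, (268, 305))
(array([ 0.6039, -0.1114]), np.float64(0.031236248170222736), 1.0, (244, 183))
(array([ 0.5914, -0.0205]), np.float64(0.031438063709795364), 1.0, (379, 164))
```

View pics/p5.png

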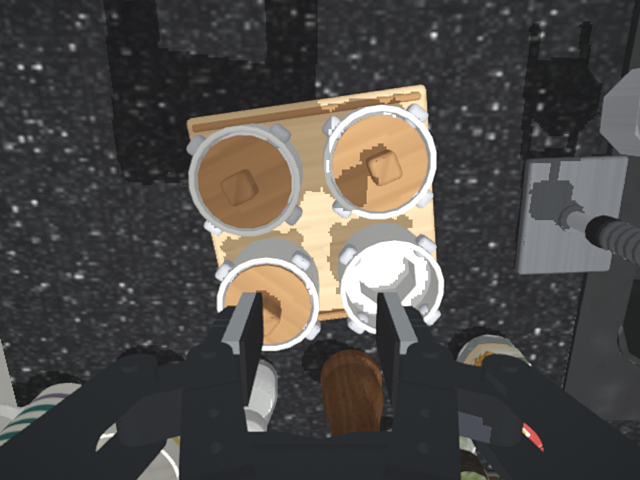

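```bash
python3 - <<'E'
from pick import *
ctrl.movep([.63,.14,.22],qd(np.pi/2)); ctrl.wait(.3)
im,c=cam('wrist');cv2.imwrite('pics/h1.png',im); st(); print(proj(c,[.558,.144,.2065]))
im,c=cam('top'); cv2.imwrite('pics/h1t.png',cv2.resize(im[190:290,190:290],None,fx=5,fy=5))
E
```

```text
t 53.98 p [0.6301 0.1391 0.2198] ft [ 1.5928 -0.7472 -0.1535] w 0.501
[332.5929 111.4514]
```

View pics/h1.png

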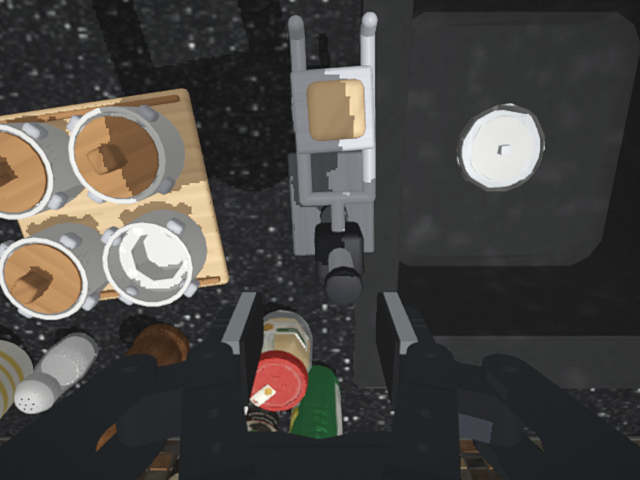

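```bash
cat > head.py <<'E'
from pick import *
def head(im,c,u0,v0,z):
    hsv=cv2.cvtColor(im,cv2.COLOR_BGR2HSV)
    m=cv2.inRange(hsv,(8,60,60),(30,255,255)); w=np.zeros_like(m); w[max(0,v0-45):v0+45,u0-45:u0+45]=255; m&=w
    ct=max(cv2.findContours(m,cv2.RETR_EXTERNAL,cv2.CHAIN_APPROX_NONE)[0],key=cv2.contourArea)
    P=np.array([onz(c,u,v,z)[:2] for u,v in ct[:,0]],np.float32)
    return cv2.minAreaRect(P*1000), ct.reshape(-1,2).min(0),ct.reshape(-1,2).max(0)
E
python3 - <<'E'
from head import *
im,c=cam('wrist')
for z in(.200,.2065,.21): print(z,head(im,c,336,109,z))
# hook prongs: bright grey; tips and crossbar
for n,p,z in[('tipL',(297,20),.165),('tipR',(370,18),.165),('barL',(305,197),.152),('barR',(372,197),.152)]: print(n,onz(c,*p,z))
# second view for height
ctrl.movep([.56,.08,.26],qd(np.pi/2)); ctrl.wait(.3)
im2,c2=cam('wrist');cv2.imwrite('pics/h2.png',im2); p=proj(c2,[.558,.144,.2065]); print(p)
print(head(im2,c2,int(p[0]),int(p[1]),.2065))
E
```

```text
0.2 (((557.3697509765625, 145.673583984375), (25.53191375732422, 25.385784149169922), 4.462438106536865), array([306,  80], dtype=int32), array([364, 140], dtype=int32))
0.2065 (((557.4030151367188, 145.4327392578125), (24.676483154296875, 24.535255432128906), 4.462580680847168), array([306,  80], dtype=int32), array([364, 140], dtype=int32))
0.21 (((557.4210815429688, 145.30308532714844), (24.215913772583008, 24.07725715637207), 4.462517261505127), array([306,  80], dtype=int32), array([364, 140], dtype=int32))
tipL [0.5139 0.1274 0.165 ]
tipR [0.513 0.164 0.165]
barL [0.6067 0.13   0.152 ]
barR [0.6068 0.17   0.152 ]
[430.8186 238.2878]
(((551.9099731445312, 140.96725463867188), (33.07305908203125, 31.309099197387695), 3.3873443603515625), array([399, 200], dtype=int32), array([454, 255], dtype=int32))
```

View pics/h2.png

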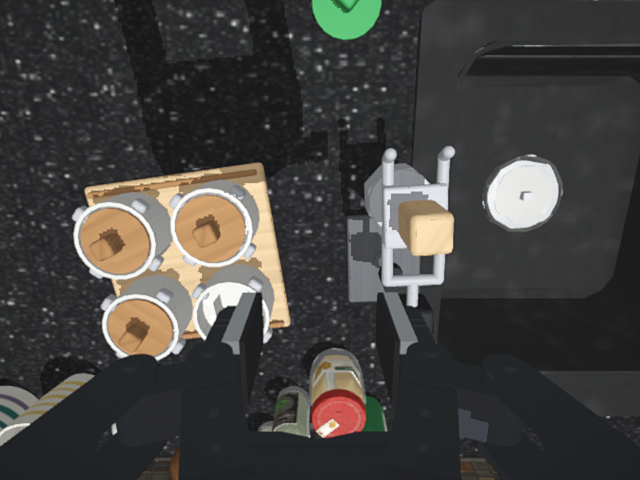

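```bash
python3 - <<'E'
from head import *
x,y=.5574,.1456; q=qd(np.radians(94.5))
ctrl.movep([x,y,.24],q); ctrl.wait(.1)
ctrl.line_to([x,y,.169-T],feed=.1); ctrl.wait(.2); st()
cv2.imwrite('pics/h3.png',cam('wrist')[0])
E
```

```text
t 56.76 p [0.5577 0.1457 0.139 ] ft [-0.7234 -0.5515  0.5247] w 0.5
```

View pics/h3.png

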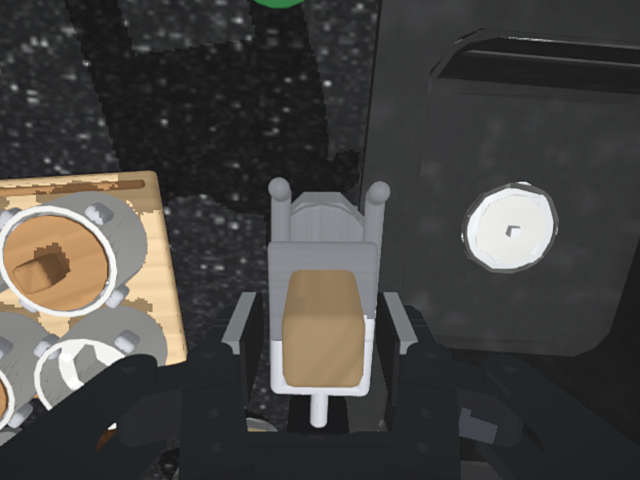

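```bash
python3 - <<'E'
from head import *
ctrl.gripper_to(0.); s=st()
x,y=.5574,.1456
cv2.imwrite('pics/h4.png',cam('wrist')[0])
ctrl.line_to([x,y,.139+.03],feed=.06); st()
ctrl.line_to([x,y,.139+.065],feed=.08); ctrl.wait(.2); st()
cv2.imwrite('pics/h5.png',cam('wrist')[0])
E
```

```text
t 57.09 p [0.5575 0.1456 0.1386] ft [ 0.2962 -0.2857  0.2261] w 0.297
t 57.8 p [0.5572 0.1455 0.169 ] ft [-0.4003  0.9372 -3.6884] w 0.299
t 58.59 p [0.5547 0.1455 0.201 ] ft [  3.2799   4.9824 -48.4932] w 0.288
```

View pics/h4.png

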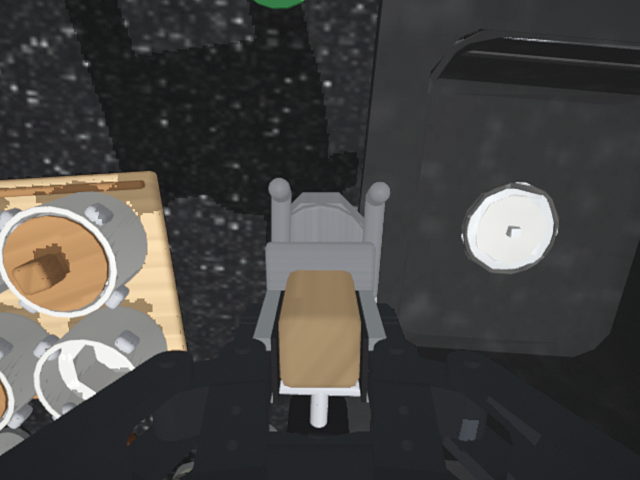

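View pics/h5.png

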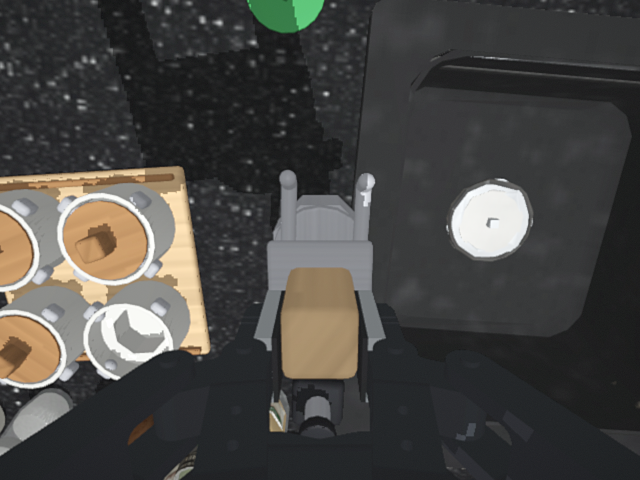

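```bash
python3 - <<'E'
from head import *
x,y=.5574,.1456
ctrl.line_to([x,y,.139+.044],feed=.08); ctrl.wait(.2); st()
im,c=cam('wrist');cv2.imwrite('pics/h6.png',im)
for n in('scene','top'):
    im,c=cam(n); u,v=map(int,proj(c,[x,y,.17])); cv2.imwrite(f'pics/h6{n}.png',cv2.resize(im[v-80:v+80,max(0,u-80):u+80],None,fx=3.5,fy=3.5))
E
```

```text
t 59.25 p [0.5578 0.1457 0.1837] ft [-0.3292  0.5111 -3.2276] w 0.291
```

View pics/h6.png

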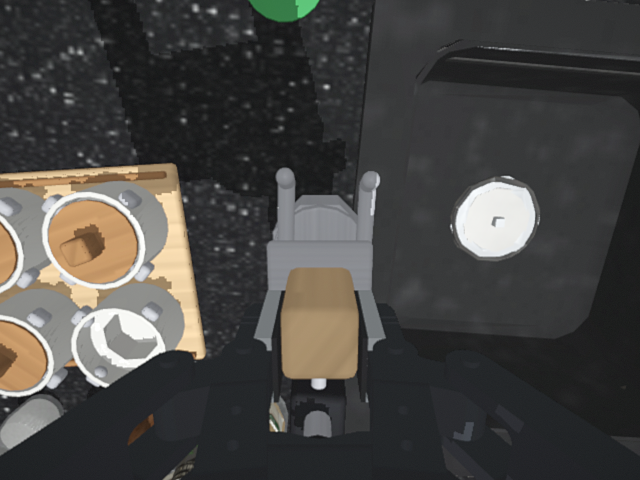

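View pics/h6scene.png

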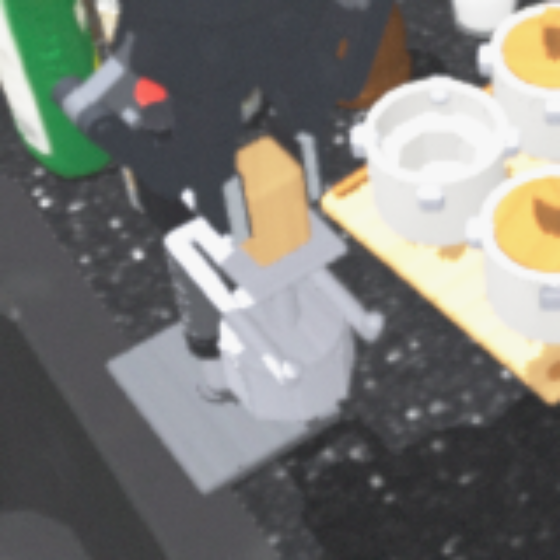

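```bash
python3 - <<'E'
from head import *
ctrl.line_to([.440,.1403,.183],feed=.12); ctrl.wait(.2); st()
im,c=cam('wrist');cv2.imwrite('pics/h7.png',im)
im,c=cam('scene'); u,v=map(int,proj(c,[.5,.14,.15])); cv2.imwrite('pics/h7scene.png',cv2.resize(im[v-100:v+100,u-100:u+100],None,fx=3,fy=3))
E
```

```text
t 60.73 p [0.4404 0.1403 0.1829] ft [-0.0766 -0.2524 -2.4421] w 0.284
```

View pics/h7.png

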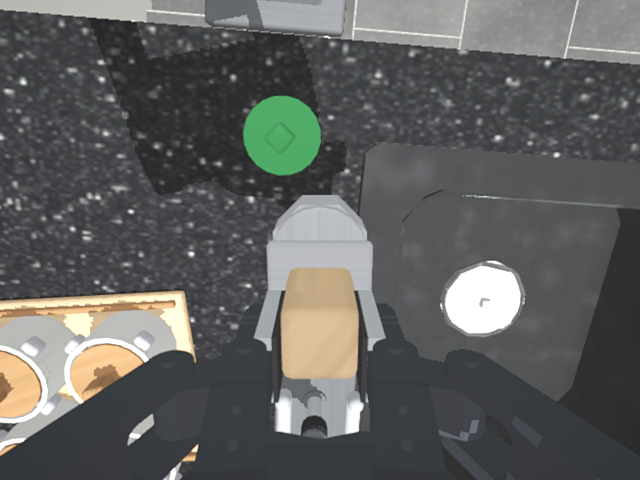

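View pics/h7scene.png

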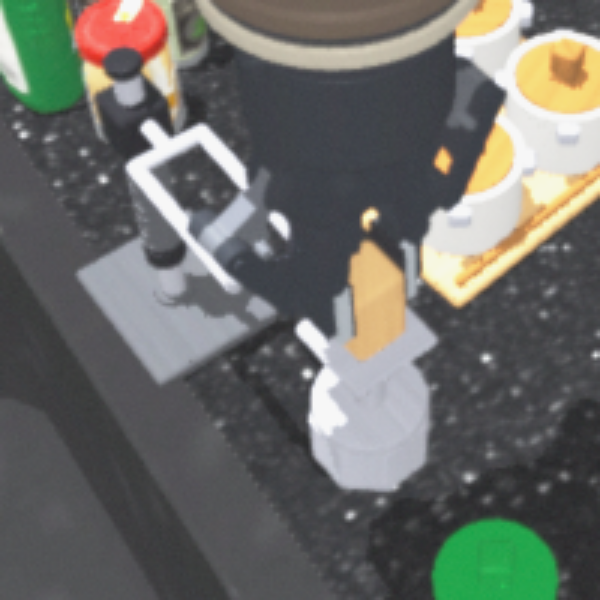

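```bash
cat > press.py <<'E'
from head import *
def press(x,y,zs=.158,zend=.122,fmax=28):
    q=qd(np.radians(94.5))
    ctrl.movep([x,y,.215],q); ctrl.wait(.2)
    ctrl.line_to([x,y,zs+.008],feed=.12); ctrl.wait(.25); f0=np.mean([ctrl.get_state()['ft_force'] for _ in range(3)],0); print('f0',f0, ctrl.get_state()['eef_pos'])
    z=zs; log=[]
    while z>zend:
        z-=.0015; ctrl.line_to([x,y,z],feed=.03); ctrl.wait(.04)
        s=ctrl.get_state(); d=s['ft_force']-f0; log.append((round(s['eef_pos'][2],4),*np.round(d,1)))
        if d[2]>fmax: break
    for l in log: print(*l)
    ctrl.wait(.3); st()
E
python3 - <<'E'
from press import *
P=np.load('potc.npy'); q=qd(np.radians(94.5))
ctrl.line_to([.44,.13,.215],feed=.15); ctrl.line_to([.46,-.02,.215],feed=.25)
press(*P[1],zs=.150,zend=.13)
im,c=cam('wrist');cv2.imwrite('pics/r1.png',im)
im,c=cam('scene');cv2.imwrite('pics/r1s.png',cv2.resize(im[180:330,230:430],None,fx=3.5,fy=3.5))
E
```

```text
f0 [-0.4685 -0.1464 -4.202 ] [ 0.5916 -0.0205  0.1588]
0.1484 0.2 0.4 1.5
0.147 1.0 0.7 0.2
0.1455 0.7 -0.1 0.5
0.1439 1.1 -0.6 0.6
0.1424 0.6 0.6 0.9
0.141 0.7 -0.4 3.3
0.1394 0.3 0.2 2.4
0.1378 -0.5 0.1 -0.2
0.1364 0.4 0.5 0.8
0.1349 0.6 -0.8 1.5
0.1334 0.9 0.3 0.5
0.1319 1.0 0.8 -0.4
0.1304 0.4 -0.3 0.1
0.1292 0.8 0.2 4.2
t 68.22 p [ 0.5913 -0.0205  0.1291] ft [1.8584 0.1774 1.2272] w 0.291
```

View pics/r1.png

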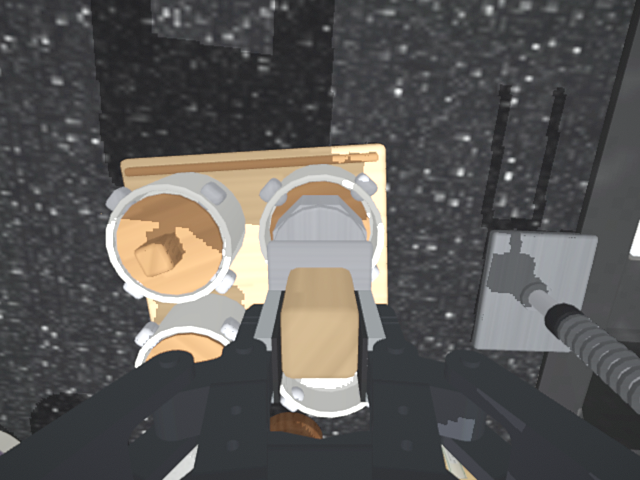

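View pics/r1s.png

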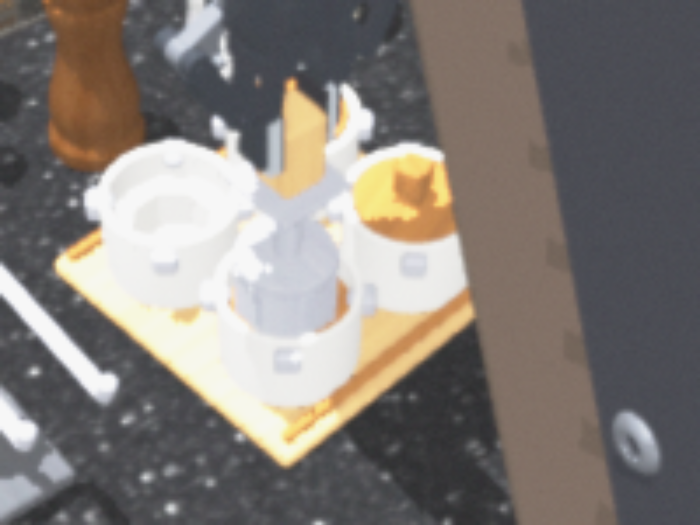

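```bash
python3 - <<'E'
from press import *
P=np.load('potc.npy')
for z in(.1275,.1265,.1255):
    ctrl.line_to([*P[1],z],feed=.02); ctrl.wait(.1); s=st()
    if s['ft_force'][2]+4.2>25: break
ctrl.line_to([*P[1],.215],feed=.15); ctrl.wait(.1); st()
# look: move to the side toward -x so that camera sees pot1
ctrl.line_to([.66,-.0205,.24],feed=.3); ctrl.wait(.3)
im,c=cam('wrist');cv2.imwrite('pics/r2.png',im)
for zt in(.067,.053): print([l for l in lids(im,c,zt)])
E
```

```text
t 68.67 p [ 0.5924 -0.0206  0.1288] ft [ 0.5675 -0.0467 16.4818] w 0.288
t 69.03 p [ 0.5931 -0.0204  0.1286] ft [ 0.4641  2.5609 26.778 ] w 0.289
t 69.87 p [ 0.5902 -0.0204  0.2136] ft [-0.1843  0.3112 -3.9901] w 0.294
[(array([ 0.6949, -0.0989]), np.float64(0.03140225236346976), 1.0, (228, 233)), (array([ 0.6039, -0.1114]), np.float64(0.03120280018549198), 0.9910313901345291, (214, 125))]
[(array([ 0.6992, -0.1018]), np.float64(0.03266610039536847), 0.9949748743718593, (228, 233)), (array([ 0.6046, -0.1148]), np.float64(0.032457177780817636), 1.0, (214, 125)), (array([ 0.5914, -0.0212]), np.float64(0.03103375999988618), 0.8468468468468469, (326, 118))]
```

View pics/r2.png

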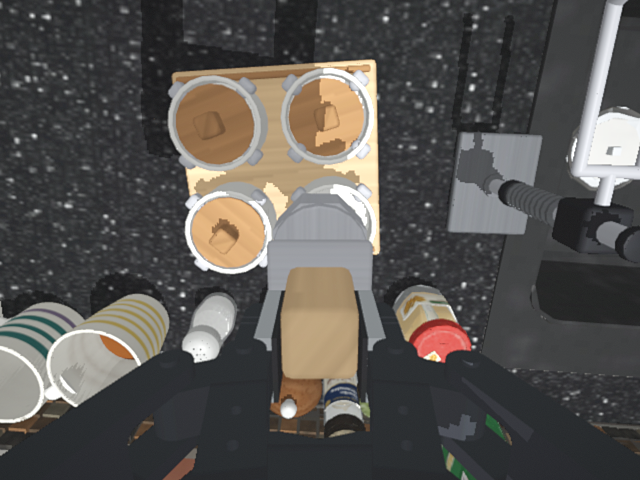

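```bash
python3 - <<'E'
from press import *
P=np.load('potc.npy')
for k in(0,2):
    print('pot',k); press(*P[k],zs=.147,zend=.1255,fmax=24)
    ctrl.line_to([*P[k],.215],feed=.15)
ctrl.wait(.1);st()
ctrl.line_to([.70,-.06,.235],feed=.3); ctrl.wait(.3)
im,c=cam('wrist');cv2.imwrite('pics/r3.png',im)
for l in lids(im,c,.053):print(l)
im,c=cam('top');cv2.imwrite('pics/r3t.png',cv2.resize(im[160:280,260:400],None,fx=4,fy=4))
E
```

```text
pot 0
f0 [-0.1562 -0.1055 -3.6644] [ 0.6043 -0.1117  0.1558]
0.1454 0.4 -0.5 -0.0
0.144 0.4 -0.0 -0.4
0.1425 0.4 0.5 0.4
0.1411 0.6 1.1 2.7
0.1394 0.5 -1.2 1.1
0.1377 -0.4 0.7 -0.2
0.1364 0.9 -0.5 -0.2
0.1349 0.6 -0.3 0.4
0.1334 1.2 -0.8 -0.3
0.1319 0.1 -0.3 0.1
0.1304 0.4 -0.4 -0.8
0.1289 -0.7 0.4 -0.5
0.1286 -0.9 1.4 15.5
0.1284 -3.7 3.6 31.8
t 76.83 p [ 0.6053 -0.1117  0.1284] ft [-4.1543  3.8007 27.7732] w 0.29
pot 2
f0 [ 1.0483 -0.287  -2.4747] [ 0.6954 -0.099   0.1559]
0.1454 -0.2 -0.3 -1.5
0.144 -1.6 -0.3 -1.4
0.1425 -1.0 -0.1 -1.3
0.141 -1.0 0.5 0.7
0.1394 -0.2 0.2 -0.4
0.1378 -2.0 -0.9 -1.9
0.1364 -1.5 -0.7 -0.9
0.1349 -0.6 0.8 -1.9
0.1334 -1.0 1.8 -0.4
0.1319 -0.5 -0.0 -1.5
0.1304 -1.4 1.0 -2.2
0.1289 -1.3 1.8 -1.3
0.1285 -1.4 0.7 8.9
0.1285 -6.1 2.0 23.9
0.1283 -8.3 3.6 36.4
t 84.02 p [ 0.6969 -0.099   0.1283] ft [-6.8128  1.7714 33.9647] w 0.293
t 84.87 p [ 0.6941 -0.0988  0.2134] ft [-0.5218  0.1954 -5.1423] w 0.289
(array([ 0.6964, -0.099 ]), np.float64(0.031225909223246053), 0.6410256410256411, (277, 191))
(array([ 0.6042, -0.1117]), np.float64(0.03106544219814949), 0.8846153846153846, (267, 77))
(array([ 0.5915, -0.0212]), np.float64(0.03122341644501087), 0.8916666666666667, (380, 70))
```

View pics/r3.png

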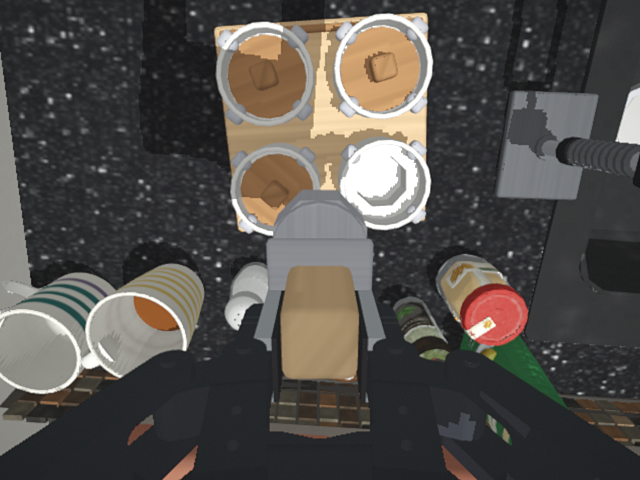

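```bash
python3 - <<'E'
from press import *
q=qd(np.radians(94.5))
ctrl.line_to([.46,-.04,.235],feed=.25); ctrl.line_to([.435,.1400,.215],feed=.25); ctrl.line_to([.435,.1400,.182],feed=.1); ctrl.wait(.3); st()
im,c=cam('wrist');cv2.imwrite('pics/k1.png',im)
im,c=cam('scene'); u,v=map(int,proj(c,[.5,.14,.15])); cv2.imwrite('pics/k1s.png',cv2.resize(im[v-100:v+100,u-100:u+100],None,fx=3,fy=3))
E
```

```text
t 88.35 p [0.4353 0.14   0.1824] ft [-0.11   -0.2516 -3.5554] w 0.293
```

View pics/k1.png

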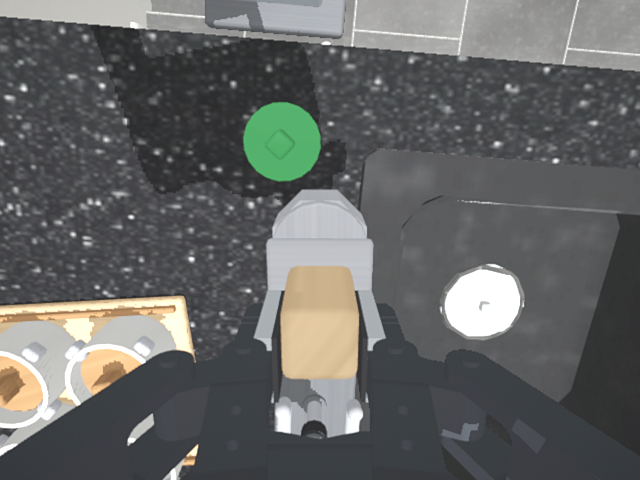

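View pics/k1s.png

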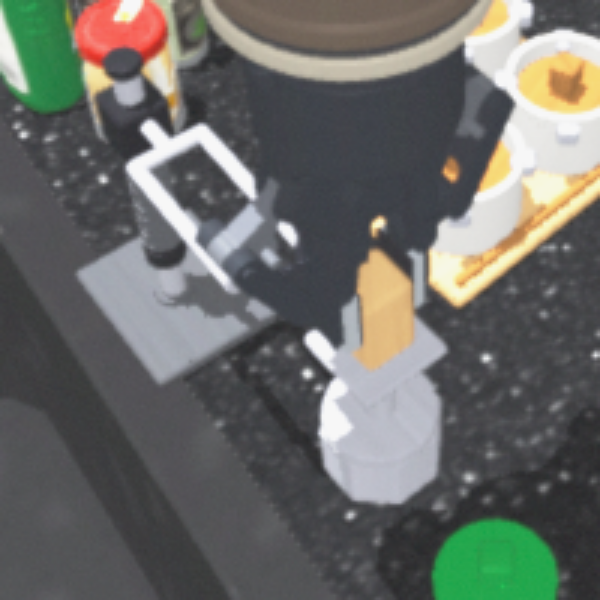

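```bash
python3 - <<'E'
from press import *
ctrl.line_to([.5574,.1456,.182],feed=.08); ctrl.wait(.4); f0=st()['ft_force']
im,c=cam('wrist');cv2.imwrite('pics/k2.png',im)
im,c=cam('scene'); u,v=map(int,proj(c,[.557,.145,.16])); cv2.imwrite('pics/k2s.png',cv2.resize(im[v-80:v+80,u-80:u+80],None,fx=3.5,fy=3.5))
E
```

```text
t 90.53 p [0.5574 0.1456 0.1821] ft [-0.3076 -0.9644 -3.8087] w 0.292
```

View pics/k2.png

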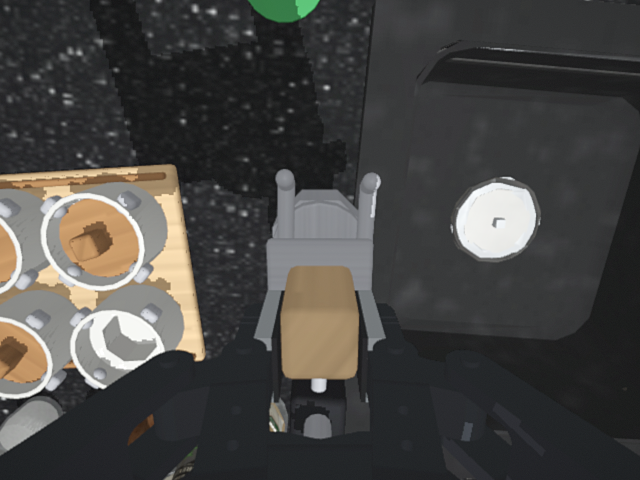

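View pics/k2s.png

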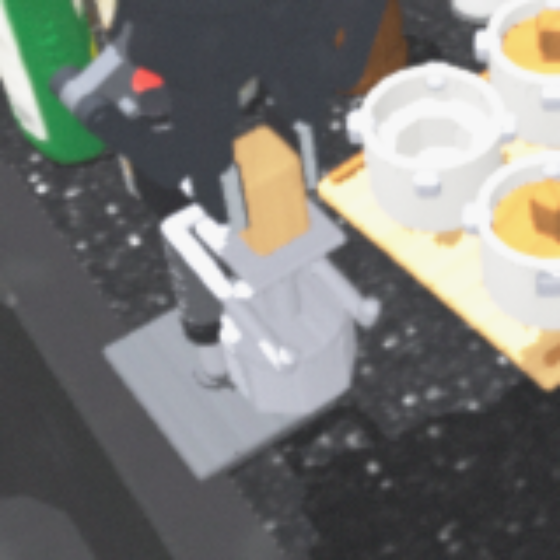

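```bash
python3 - <<'E'
from press import *
for z in(.168,.160,.154,.149,.145,.1425,.141,.1395):
    ctrl.line_to([.5574,.1456,z],feed=.04); ctrl.wait(.25)
    f=np.mean([(ctrl.wait(.02),ctrl.get_state()['ft_force'])[1] for _ in range(6)],0); print(z,f)
    if f[2]>-.4: break
im,c=cam('wrist');cv2.imwrite('pics/k3.png',im);st()
E
```

```text
0.168 [-0.2184 -0.0931 -3.7749]
0.16 [ 0.0727  0.0521 -3.3328]
0.154 [-0.8255  0.4337 -2.3476]
0.149 [ 0.7813  0.1343 -0.7439]
0.145 [ 0.12   -0.0394 -0.1097]
t 94.11 p [0.5573 0.1456 0.145 ] ft [ 0.2385  0.1602 -0.0533] w 0.289
```

View pics/k3.png

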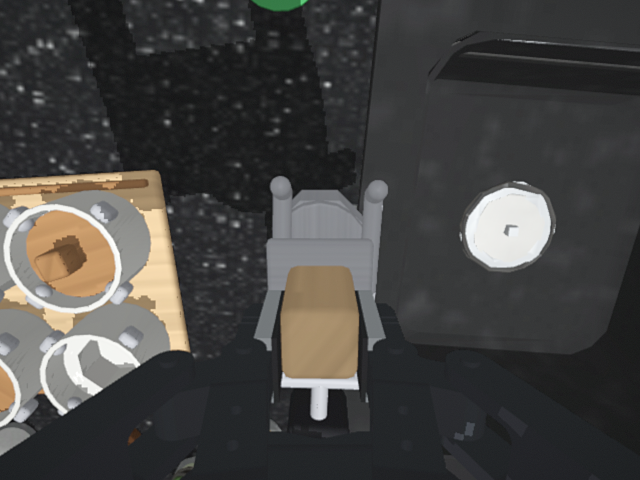

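```bash
python3 - <<'E'
from press import *
ctrl.gripper_to(.6); ctrl.wait(.3); st()
cv2.imwrite('pics/k4.png',cam('wrist')[0])
ctrl.line_to([.5574,.1456,.24],feed=.08); 
ctrl.movep([.63,.14,.24],qd(np.pi/2)); ctrl.wait(1.5); st()
im,c=cam('wrist');cv2.imwrite('pics/k5.png',im)
u,v=proj(c,[.5574,.1456,.2]); print(u,v); print(head(im,c,int(u),int(v),.2))
E
```

```text
t 94.78 p [0.5574 0.1456 0.145 ] ft [-0.3725  1.1658 -0.3864] w 0.601
t 98.07 p [0.63 0.14 0.24] ft [-0.3581 -0.2177 -0.898 ] w 0.599
332.22180252120984 110.4596258238574
(((557.4439697265625, 144.58050537109375), (25.49302101135254, 25.35516357421875), 4.434156894683838), array([304,  83], dtype=int32), array([356, 138], dtype=int32))
```

View pics/k4.png

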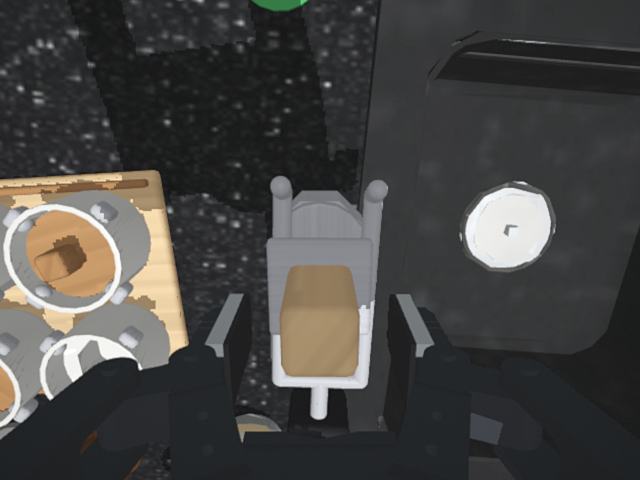

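View pics/k5.png

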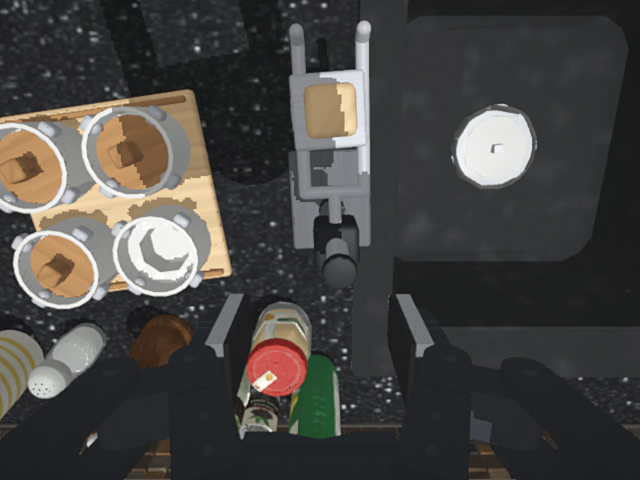

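```bash
python3 - <<'E'
from press import *
ctrl.movep([.68,-.06,.25],qd(np.pi/2)); ctrl.wait(.4)
im,c=cam('wrist');cv2.imwrite('pics/e1.png',im)
for l in lids(im,c,.053):print(l, np.load('potc.npy').tolist() and min(np.hypot(*(p-l[0])) for p in np.load('potc.npy')))
im,c=cam('scene');cv2.imwrite('pics/e1s.png',cv2.resize(im[180:400,160:480],None,fx=2.5,fy=2.5)); 
st()
E
```

```text
(array([ 0.6962, -0.0992]), np.float64(0.031233565120722555), 0.859375, (277, 211)) 0.0012940676562605887
(array([ 0.6043, -0.1117]), np.float64(0.030997013336919534), 0.8394495412844036, (259, 107)) 0.00044842095913886267
(array([ 0.5914, -0.0212]), np.float64(0.03120401562129507), 0.8727272727272727, (365, 92)) 0.0007935672378575725
t 99.46 p [ 0.68   -0.0597  0.25  ] ft [-0.2002  0.1979 -0.7241] w 0.603
```

View pics/e1.png

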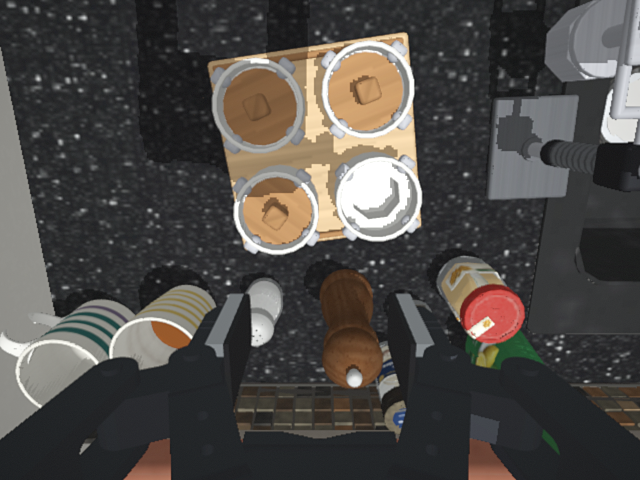

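View pics/e1s.png

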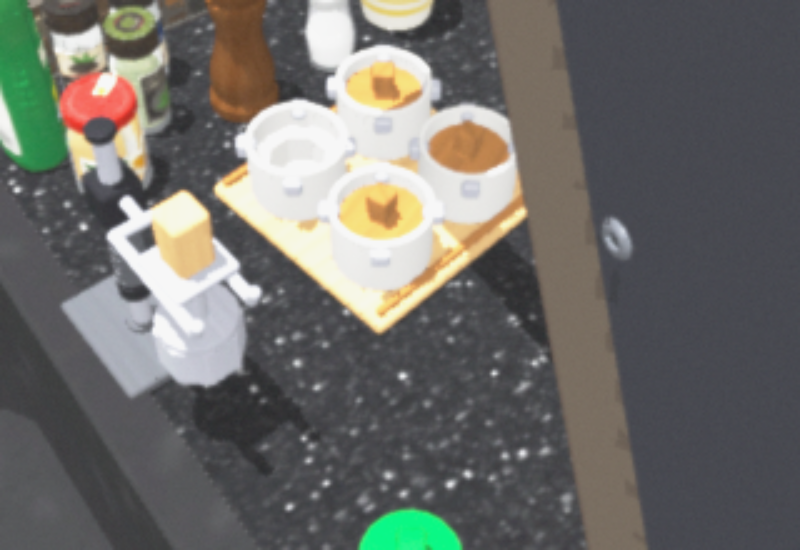

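```bash
python3 - <<'E'
from press import *
P=np.load('potc.npy')
for k in(0,1,2):
    ctrl.movep([P[k][0]+.065,P[k][1],.2],qd(np.pi/2)); ctrl.wait(.3); im,c=cam('wrist')
    E=edges(im,c,.079,40,100); x,y=P[k]; Q=E[np.hypot(E[:,0]-x,E[:,1]-y)<.016]
    def f(s):
        a=s[2]; D=(Q-s[:2])@np.array([[np.cos(a),-np.sin(a)],[np.sin(a),np.cos(a)]]); return np.abs(D).max(1)-s[3]
    r=min((least_squares(f,[x,y,np.radians(a),.009],loss='cauchy',f_scale=.0007) for a in range(0,90,10)),key=lambda r:r.cost)
    print(k,P[k],'knob',r.x[:2],'half',r.x[3],r.cost)
ctrl.movep([.6,-.06,.28],qd(np.pi/2)); ctrl.wait(.3); st()
E
```

```text
0 [ 0.6038 -0.1116] knob [ 0.6036 -0.1147] half 0.010844105486423956 2.7992917263324512e-05
1 [ 0.5911 -0.0205] knob [ 0.5908 -0.0226] half 0.009214398196901822 4.976431977543441e-05
2 [ 0.695  -0.0989] knob [ 0.6961 -0.0994] half 0.008976820599306866 3.590145475941939e-05
t 103.0 p [ 0.6003 -0.0602  0.2792] ft [0.2713 0.6002 0.3568] w 0.601
```

```bash
python3 - <<'E'
from press import *
P=np.load('potc.npy'); ts=[]
for k in(0,1,2):
    ctrl.movep([P[k][0]+.068,P[k][1],.17],qd(np.pi/2)); ctrl.wait(.3); im,c=cam('wrist')
    u,v=proj(c,[*P[k],.079]); print(u,v)
    o=im.copy()
    u,v=int(u),int(v); t=cv2.resize(o[v-75:v+75,u-75:u+75],(265*2,265*2),interpolation=cv2.INTER_CUBIC)
    s=530/150
    def pt(p): return tuple(np.int32((proj(c,p)-[u-75,v-75]+.5)*s))
    for r,z,col in((.034,.067,(0,255,0)),(.032,.053,(255,0,0))):
        cv2.polylines(t,[np.array([pt([P[k][0]+r*np.cos(a),P[k][1]+r*np.sin(a),z]) for a in np.linspace(0,6.3,60)])],True,col,1)
    cv2.circle(t,pt([*P[k],.079]),3,(0,0,255),-1)
    ts.append(t)
cv2.imwrite('pics/f1.png',cv2.resize(np.hstack(ts),(798,266),interpolation=cv2.INTER_AREA))
for i,t in enumerate(ts): cv2.imwrite(f'pics/f1_{i}.png',t)
E
```

```text
320.1148929632436 117.69428992722494
321.93129204343194 118.3900473032171
319.62245103955934 119.10115507291138
```

View pics/f1_0.png

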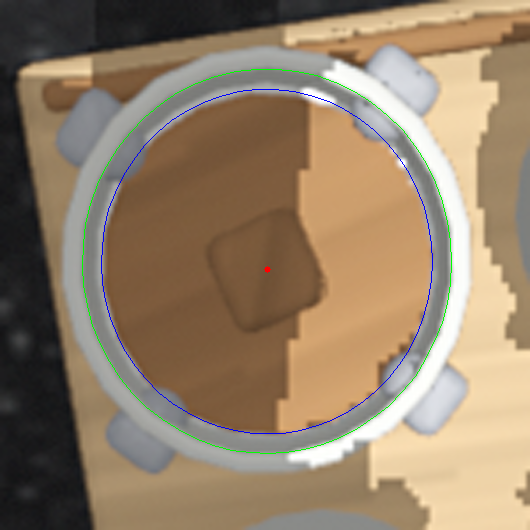

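View pics/f1_1.png

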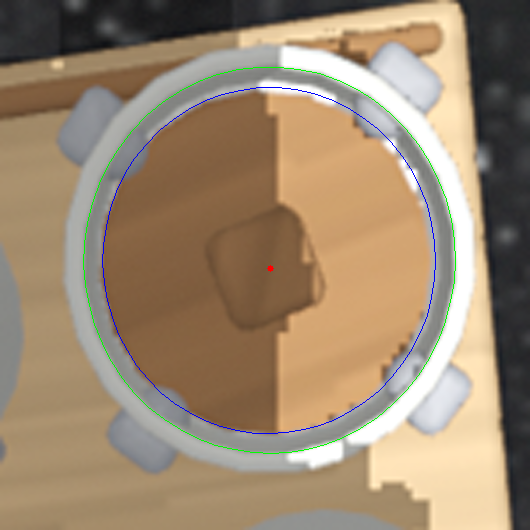

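View pics/f1_2.png

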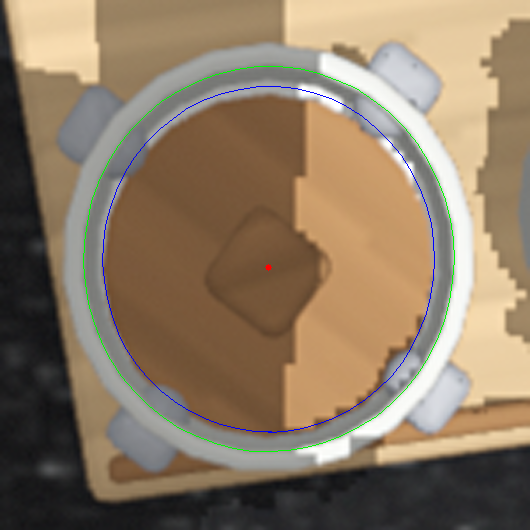

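```bash
python3 - <<'E'
from press import *
ctrl.movep([.6,-.06,.28],qd(np.pi/2)); ctrl.wait(.5); st(); ctrl.finish_job()
E
```

```text
t 107.03 p [ 0.6001 -0.06    0.2797] ft [-0.6372 -0.6167  0.2117] w 0.598
the job is handed in; nothing more can be done
```

I put the three wooden lids into pots 0, 1 and 2, pressed each home with the press, hung the press back on the hook and handed the job in at 107 s. Pot 3 stays empty, because only three lids were out. I left the green look-alike alone.

**Last checks**
- **Lids:** all three sit under the ball catches. They measured 0.4, 0.8 and 1.3 mm from the pot centres. All three presses bottomed at the same height, and the knobs looked centred in the close-ups, so I take the lids as level.
- **Press:** it hangs at its starting place to within about 1 mm. I let go once the wrist force had dropped to about zero.
- **Hook:** I had no reading of the hook joint. I judged its dip from the arm's height, about 16 to 17 mm, and judged that it had settled from the pictures.
- **Bystanders:** the salt shaker, pepper mill and honey jar look untouched.

**What went wrong or disagreed**
- **Fingertip position:** the fingertips stand about 30 mm behind the TCP, not 8 mm ahead as stated. The first grasp closed on air. I then touched the worktop to measure the offset, which pressed it with about 20 N.
- **Lifting the press:** I first lifted it too far, and its foot pulled up against the prongs with about 48 N. It slipped a few millimetres in the grip, and I corrected for that.
- **Knob check:** an automatic fit of the knob positions showed 2 to 3 mm offsets in pots 0 and 1. The close-ups put this down to shadow edges.

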